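Stop, lock and reload the spray turntable

TASK

The spray turntable for the window knobs is still coasting: slow its disc with a light touch so that the lock hole in its rim comes to rest facing the bolt in the fixed slot, take your hand off, and then slide the lock grip fully home towards the disc. Stand the finished tall knob from the disc upright in the steel drying tray, and stand every small bare knob waiting on the bench upright on the locked disc, each wholly on it and at least a finger's width (15 mm) from the next. Leave the other things on the bench where they are.

Things in the scene. Friction and masses are not known exactly. Their poses are not given: they have to be found in the camera images.
- turntable: the fixed base of a spray turntable: a round grey housing 180 mm across, with a 60 mm wide, 30 mm high arm that runs out along its own +y to 222 mm from the axis and carries the lock. Origin on the disc's axis at bench height; z up. The base does not move in a run.
- disc (a joint): turning angle of the disc in rad; it grows counter-clockwise seen from above, turn after turn (not wrapped). At 0 and every multiple of 2 pi the lock hole faces the slot. At the start the disc is already spinning that way at about 2.5 to 4.5 rad/s; left alone it coasts for some 45 to 80 s, losing about 0.06 rad/s every second, and stops at random.
- disc_top (a point): centre of the flat, smooth top face of the disc, on its axis, 57 mm above the bench. Steel disc, 240 mm across, 12 mm thick, 4 kg. A fingertip pressed down near the rim with 5 N stops it within a second; over 45 N is rough. Once stopped it can be turned on, either way, by dragging a pressed fingertip round.
- hole (a point): the lock hole, an open-ended cut in the disc's rim about 18 mm wide at its inner end (92 mm from the axis) and 24 mm wide at the rim (120 mm); this point is its middle on the top face, 107 mm from the axis. It goes round with the disc.
- slot (a point): fixed point where the middle of the lock hole must come to rest: 107 mm from the axis along the base's +y, at the height of the disc's top, in line with the slot between two steel cheeks outside the rim (128 to 150 mm from the axis, 64 mm high) that guide the 12 mm bolt. The bolt enters up to about 5 mm off centre.
- lock (a joint): travel in m of the lock: 0 is fully out, 0.035 the end stop (fully home, bolt in the hole). It grows as the grip slides along the base's -y, straight towards the disc's axis; needs about 3 N, stays where it is left. The bolt runs against the rim and stops short if the hole is not there.
- lock_grip (a point): centre of the top of the lock's black upright grip, 86 mm above the bench: 30 mm wide across the slide, 24 mm along it, standing free from 34 mm above the bench to its top. It lies 200 mm from the axis when fully out and 165 mm when home.
- tall_knob: finished brass knob standing on the centre of the turning disc, 74 mm tall: foot 54 mm across and 8 mm thick, a neck, and a round head 42 mm across from 36 mm up to the top (the place to grip); 0.35 kg. Origin at the centre of its underside, z up its axis.
- tray: fixed open steel drying tray, outside 160 mm (its x) by 120 mm (its y), 24 mm high, walls and floor about 4 mm. Origin at the centre of its underside.
- knob_a: bare brass sash knob, 46 mm tall, standing on its foot: foot 44 mm across and 8 mm thick, a neck, and a round head 32 mm across from 20 mm up to the top (the place to grip); about 0.2 kg. One of up to five alike; only some are present. Origin at the centre of its underside, z up its axis.
- knob_b: bare brass sash knob, 46 mm tall, standing on its foot: foot 44 mm across and 8 mm thick, a neck, and a round head 32 mm across from 20 mm up to the top (the place to grip); about 0.2 kg. One of up to five alike; only some are present. Origin at the centre of its underside, z up its axis.
- knob_c: bare brass sash knob, 46 mm tall, standing on its foot: foot 44 mm across and 8 mm thick, a neck, and a round head 32 mm across from 20 mm up to the top (the place to grip); about 0.2 kg. One of up to five alike; only some are present. Origin at the centre of its underside, z up its axis.
- knob_d: bare brass sash knob, 46 mm tall, standing on its foot: foot 44 mm across and 8 mm thick, a neck, and a round head 32 mm across from 20 mm up to the top (the place to grip); about 0.2 kg. One of up to five alike; only some are present. Origin at the centre of its underside, z up its axis.
- knob_e: bare brass sash knob, 46 mm tall, standing on its foot: foot 44 mm across and 8 mm thick, a neck, and a round head 32 mm across from 20 mm up to the top (the place to grip); about 0.2 kg. One of up to five alike; only some are present. Origin at the centre of its underside, z up its axis.
- sanding_block: bystander: cork sanding block 90 x 60 x 35 mm; leave it alone.
- brush: bystander: paint brush lying on the bench; leave it alone.
- scraper: bystander: flat scraper with a wooden handle lying on the bench; leave it alone.
- putty_tin: bystander: tin 90 mm across, 100 mm tall; leave it alone.
- jar: bystander: jar 72 mm across, 90 mm tall; leave it alone.
- water: bystander: bottle 64 mm across, 150 mm tall; leave it alone.
There are look-alikes about, which are no part of the job. What is shaped like the knob_d but turquoise is not meant.

How it is judged:
By the outcome, as a careful person would: the job done as asked, in the order asked, and still so for the second after the job is handed in, with the robot touching nothing.
Of knob_a, knob_b, knob_c, knob_d, knob_e only 3 to 5 are there at a start; the rules pass over those that are not, and their reading is None.
At some moment in a run one of knob_a, knob_b, knob_c, knob_d, knob_e may be knocked a few centimetres aside while the robot is not near it.
It also fails if it takes over 210 s, if anything falls off the work surface, if the arm or the gripper's body presses on something with over 40 N, if the wrist force passes 120 N, or if a joint passes its speed limit or range.

ROBOT

A 6-joint arm with a two-finger parallel gripper is mounted at the origin on the work surface. World frame = base frame: x ahead of the robot, y to its left, z up, the work surface at z = 0. Lengths are in mm, angles in rad, forces in N, time in s.
With the tool pointing down it reaches from about 275 to 1000 mm from the base axis. Payload 8.4 kg.
Tool frame: the origin (TCP) lies between the finger pads; the fingertips stand 22 mm ahead of it and the grasp point (between the pads) lies 3 mm ahead of it; z points along the fingers, y is the line along which they close (so a half turn about z gives the same grasp; the last joint's range is limited). The gripper opens to 85 mm and grips with 20 to 120 N. Pads are 22 mm wide; open, the fingers measure 114 mm over their backs; the gripper's body (76 mm by 85 mm) begins 54 mm behind the grasp point. The pads swing forward as they close: fully open they stand 13 mm farther back than shut.
Start: joints at [-1.128, 0.353, 1.633, -0, 1.155, -0.002], TCP at [268.922, -564.188, 220.681] pointing down, gripper open.
Joint ranges: [-2.63, 2.63], [-0.92, 2.1], [0.06, 2.66], [-1.3, 4.44], [0, 2.69], [-3.02, 3.02]. Speed limits (rad/s): [2.22, 2.22, 2.79, 3.14, 3.14, 3.14].

INTERFACE

Orientations are given as [roll, pitch, yaw] about the fixed x, y, z axes, in that order (R = Rz(yaw) Ry(pitch) Rx(roll)).
In Python, from rig import r, grab_frame gives the robot as it stands.
- The arm moves only by the shell command python3 -m inch 'ROWS' [FORCE]. ROWS is JSON, a list of rows, each a list of 7 numbers: the turn, a rotation vector about the tool's x, y, z as a fraction of full scale, then the shift along the tool's x, y, z as a fraction of full scale, then the closure, from 0 (fully open) to 1 (shut). In form: [[rx, ry, rz, dx, dy, dz, fingers], ...]. A call has 1 to 8 rows; each row shifts and turns the commanded pose from where the row before left it, along the tool's axes as they then stand; what a row does not reach is not made up. Full scale, the value 1, is 2.5 cm for a shift and pi rad for a turn. A row lasts 1/12 s, in which the tool goes at most 41.7 mm and 7.16 degrees, less where a joint would pass 70% of its speed; a pose out of reach is approached as far as the arm can. A call with a number of a shift or a turn outside -1 to 1 is refused whole. A call with a gripper value outside its range is refused whole. The fingers move at their own pace and stop on an object; FORCE is the grip in N (left out, the last holds). Time passes only in rows, so rows that do not move let the fingers close. It gives the time, the measured TCP pose, the force, the opening and the grip force at its end, in the units of the state.
- r.sense(): the state, without advancing time (a new reading comes with each control period).
- grab_frame(name): name is "scene" or "top" or "wrist"; returns a dict with "pixels" (400x640x3 uint8, red, green, blue), "z_map" (400x640 float32, mm along the optical axis (not along the pixel's ray), 0 where there is no reading), "vertical_fov" (degrees; the focal length in pixels is half the picture's height over the tangent of half this angle, whatever the lens; pixels are square), "cx", "cy" (the principal point, pixels), "dist" ([k1, k2, p1, p2, k3] as OpenCV has them; the pictures are not rectified), "cam_to_world" (4x4, takes a point from camera to world coordinates). Camera axes: x right, y down, z forward; pixel columns grow to the right and rows downward; lengths in mm; the calibration is good to about 2 mm. A picture is of the moment at which its call begins.
- r.sign_off(): hands the job in; it is judged then, once.
The state is a dict: "clock": time; "qpos": joint angles; "qvel": joint speeds; "joint_efforts": joint torques, N m; "eef_pos": TCP position; "tcp_rot": TCP orientation; "contact_force": force on the tool from outside, world axes, zero at the start; "wrist_torque": the same for the moment, N m; "opening": opening from 0.0 (shut) to 1.0 (fully open); "grasp_force": force on a finger pad.
Only numpy, scipy, OpenCV 4.12 (cv2) and the standard library are available. Lean on these libraries where they do the work, as an engineer would, in place of code of your own. Each camera call takes 0.05 s, during which the arm holds its last target. There are 200 camera calls.

## Working session

There is one attempt and no reset: what is moved stays moved. The work goes in short steps, Python scripts to look and compute and a shell command to move; the robot and the scene stay as the last step left them, time stands still between calls to the robot, and variables do not carry over. Pictures are saved under pics/ and viewed, at most 14 in all, crops included, and the job is handed in when it is done.

```bash
ls; mkdir -p pics; cat > h.py <<'E'
import numpy as np, cv2
from rig import r, grab_frame
def K(f):
    h=f["pixels"].shape[0]; fl=h/2/np.tan(np.radians(f["vertical_fov"])/2)
    return np.array([[fl,0,f["cx"]],[0,fl,f["cy"]],[0,0,1.]])
def ray(f,uv):
    p=cv2.undistortPoints(np.array(uv,float).reshape(-1,1,2),K(f),np.array(f["dist"],float)).reshape(-1,2)
    T=np.array(f["cam_to_world"]); d=np.c_[p,np.ones(len(p))]@T[:3,:3].T
    return T[:3,3],d
def plane(f,uv,z):
    o,d=ray(f,uv); return o+d*((z-o[2])/d[:,2])[:,None]
def depth(f,uv):
    o,d=ray(f,uv); z=np.array([f["z_map"][int(round(v)),int(round(u))] for u,v in uv]); return o+d*z[:,None]
def save(f,n): cv2.imwrite("pics/"+n,cv2.cvtColor(f["pixels"],cv2.COLOR_RGB2BGR))
E
python3 - <<'E'
from h import *
for n in("scene","top","wrist"):
    f=grab_frame(n); save(f,n+"0.png"); print(n,f["vertical_fov"],np.round(f["cam_to_world"],2).tolist())
print(r.sense())
E
```

```text
pics
scene 51.1214817533454 [[0.88, 0.28, -0.39, 956.58], [0.48, -0.52, 0.71, -715.49], [-0.0, -0.81, -0.59, 714.81], [0.0, 0.0, 0.0, 1.0]]
top 46.75673870765152 [[0.01, -1.0, 0.05, 499.52], [-1.0, -0.01, 0.01, 50.1], [-0.01, -0.05, -1.0, 1243.33], [0.0, 0.0, 0.0, 1.0]]
wrist 66.41554643516942 [[0.43, -0.86, -0.26, 335.66], [-0.9, -0.41, -0.12, -532.85], [-0.0, 0.29, -0.96, 373.21], [0.0, 0.0, 0.0, 1.0]]
{'clock': 0.15, 'qpos': array([-1.12839351e+00,  3.53529092e-01,  1.63394838e+00,  2.98091427e-05,
        1.15518971e+00, -2.39846083e-03]), 'qvel': array([ 0.00063005, -0.00247741, -0.00114063, -0.00113196, -0.00122147,
        0.0010995 ]), 'joint_efforts': array([-1.25601769e-04, -6.05637288e+01, -3.42339599e+01, -8.61563399e-05,
        6.13099983e-03,  1.46274306e-05]), 'eef_pos': array([ 268.77706625, -563.85004957,  220.1155242 ]), 'tcp_rot': array([-3.14051820e+00, -2.98357130e-05,  4.44789216e-01]), 'contact_force': array([-0.42667722, -0.01189115, -0.54422318]), 'wrist_torque': array([ 0.00175839,  0.01807881, -0.05681394]), 'grasp_force': 0.0, 'opening': 1.0002058948378816}
```

View pics/top0.png

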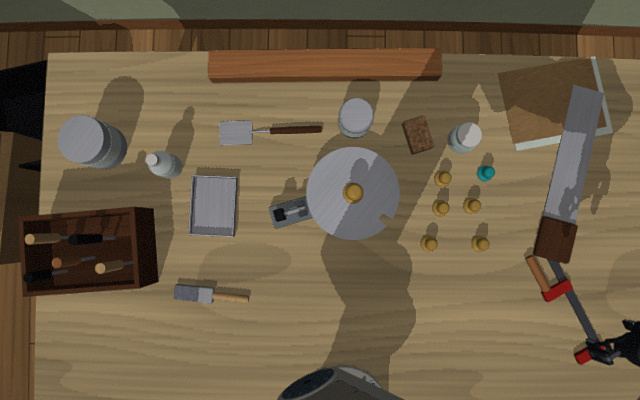

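View pics/scene0.png

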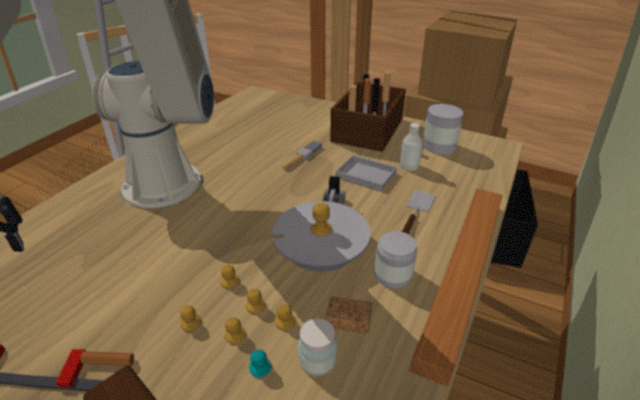

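The top view shows the disc at about (353,193) with the tall knob on it, the hole near (386,221), the lock grip near (281,213) and the tray near (214,206). There are five brass knobs at (443,179), (441,209), (473,207), (429,244) and (481,244). The knob at (486,173) is turquoise, so it is the look-alike and not part of the job.

```bash
cat >> h.py <<'E'
def blobs(f,lo,hi,amin=25):
    m=cv2.inRange(cv2.cvtColor(f["pixels"],cv2.COLOR_RGB2HSV),np.array(lo),np.array(hi))
    n,l,s,c=cv2.connectedComponentsWithStats(m); return [(c[i].round(1).tolist(),int(s[i,4])) for i in range(1,n) if s[i,4]>=amin],l
E
python3 - <<'E'
from h import *
t=grab_frame("top"); s=grab_frame("scene")
hsv=cv2.cvtColor(t["pixels"],cv2.COLOR_RGB2HSV)
for uv in [(443,177),(354,192),(330,180),(486,172),(282,213),(214,206)]: print(uv,hsv[uv[1],uv[0]],depth(t,[uv]).round(0))
for f in(t,s):
  b,_=blobs(f,(12,150,110),(28,255,255),25)
  for c,a in b:
    P=depth(f,[c])[0]
    if 15<P[2]<160 : print(c,a,P.round(0))
# disc: point cloud at z ~57
v,u=np.mgrid[120:260,260:420]; uv=np.c_[u.ravel(),v.ravel()]
P=depth(t,uv); k=abs(P[:,2]-57)<6; m=np.zeros((400,640),np.uint8); m[uv[k,1],uv[k,0]]=255
c=max(cv2.findContours(m,0,2)[0],key=cv2.contourArea); h=cv2.convexHull(c).reshape(-1,2)
W=plane(t,h,57)[:,:2].astype(np.float32); print("disc",cv2.fitEllipse(W),np.median(P[k,2]))
# grip
k=(P[:,2]>78)&(P[:,2]<95)&(uv[:,0]<310); print("grip",np.median(P[k],0),k.sum(), uv[k].mean(0), cv2.minAreaRect(P[k,:2].astype(np.float32)))
# tray
v,u=np.mgrid[160:250,175:255]; uv=np.c_[u.ravel(),v.ravel()]; P=depth(t,uv); k=P[:,2]>14; print("tray",cv2.minAreaRect(P[k,:2].astype(np.float32)),np.median(P[k,2]),np.median(P[~k,2]))
E
```

```text
(443, 177) [ 20 158 142] [[ 624. -255.   42.]]
(354, 192) [ 20 159 144] [[576. -17. 127.]]
(330, 180) [110  11 141] [[611.  40.  56.]]
(486, 172) [ 90 190 117] [[ 639. -367.   44.]]
(282, 213) [100  96  16] [[524. 159.  91.]]
(214, 206) [120   8 135] [[542. 352.   2.]]
[317.8, 62.5] 5655 [923.  76.  50.]
[442.8, 179.4] 146 [ 617. -253.   47.]
[352.3, 193.2] 220 [573. -13. 134.]
[471.6, 206.6] 135 [ 548. -330.   41.]
[440.6, 209.2] 137 [ 540. -246.   53.]
[428.8, 244.9] 120 [ 447. -217.   45.]
[480.1, 245.0] 124 [ 449. -350.   47.]
[537.5, 274.0] 203 [ 373. -512.   23.]
[462.3, 276.6] 5517 [928.  -5.  50.]
[320.7, 211.2] 183 [587. -31. 126.]
[321.3, 229.6] 132 [589. -32.  72.]
[226.9, 276.7] 215 [ 460. -239.   34.]
[253.0, 301.6] 261 [ 553. -269.   33.]
[282.8, 317.4] 281 [ 631. -275.   35.]
[186.8, 318.5] 249 [ 462. -373.   35.]
[231.9, 330.8] 281 [ 561. -351.   34.]
[105.7, 356.7] 386 [ 379. -518.   23.]
disc ((578.8167114257812, -18.06424331665039), (237.20892333984375, 240.28057861328125), 94.432373046875) 56.69589372239989
grip [520.99995085 167.51675576  85.44060241] 114 [278.80701754 214.39473684] ((520.1163330078125, 168.12582397460938), (29.773181915283203, 23.417287826538086), 16.50662612915039)
tray ((517.8707275390625, 265.6898193359375), (424.97235107421875, 181.4510955810547), 74.27027130126953) 23.593857954664145 1.2000239772839905
```

```bash
cat >> h.py <<'E'
C=np.array([578.8,-18.0]); PHI=0.295
def proj(f,P):
    T=np.linalg.inv(np.array(f["cam_to_world"])); return cv2.projectPoints(np.array(P,float).reshape(-1,1,3),cv2.Rodrigues(T[:3,:3])[0],T[:3,3],K(f),np.array(f["dist"],float))[0].reshape(-1,2)
def hole(f,rad=111):
    a=np.radians(np.arange(0,360,.5)); P=np.c_[C[0]+rad*np.cos(a),C[1]+rad*np.sin(a),np.full(len(a),57.)]
    uv=proj(f,P).astype(np.float32); s=cv2.remap(cv2.cvtColor(f["pixels"],cv2.COLOR_RGB2HSV),uv[:,0].copy(),uv[:,1].copy(),cv2.INTER_LINEAR).reshape(-1,3)
    k=s[:,1]>70; out=[]
    if k.any():
        st=np.flatnonzero(~k)[0]; kk=np.roll(k,-st); idx=np.flatnonzero(np.diff(np.r_[0,kk.astype(int),0])).reshape(-1,2)
        out=[(round(((i+j-1)/4+st/2)%360,1),(j-i)/2) for i,j in idx]
    return out   # (world angle deg, width deg); slot is at 90+deg(PHI)
E
python3 -m inch '[[0,0,0.0354,0,0,0,1],[0,0,0.0354,0,0,0,1],[0,0,0.0354,0,0,0,1],[0,0,0.0354,0,0,0,1]]'
python3 -m inch '[[0,0,0,0.653,-0.985,0,1],[0,0,0,0.653,-0.985,0,1],[0,0,0,0.653,-0.985,0,1],[0,0,0,0.653,-0.985,0,1],[0,0,0,0.653,-0.985,0,1],[0,0,0,0.653,-0.985,0,1],[0,0,0,0.653,-0.985,0,1],[0,0,0,0.653,-0.985,0,1]]'
python3 -m inch '[[0,0,0,0.653,-0.985,0,1],[0,0,0,0.653,-0.985,0,1],[0,0,0,0.653,-0.985,0,1],[0,0,0,0.653,-0.985,0,1],[0,0,0,0.653,-0.985,0,1],[0,0,0,0.653,-0.985,0,1],[0,0,0,0.653,-0.985,0,1],[0,0,0,0.653,-0.985,0,1]]'
python3 -m inch '[[0,0,0,0.653,-0.985,0,1],[0,0,0,0.653,-0.985,0,1],[0,0,0,0.653,-0.985,0,1],[0,0,0,0,0,0.9,1],[0,0,0,0,0,0.9,1],[0,0,0,0,0,0.9,1],[0,0,0,0,0,0,1],[0,0,0,0,0,0,1]]'
python3 - <<'E'
from h import *
for i in range(6):
    t0=r.sense()["clock"]; f=grab_frame("top"); print(t0,hole(f))
save(f,"top1.png"); s=r.sense(); print(s["eef_pos"],s["tcp_rot"],s["contact_force"])
E
```

```text
clock: 0.58
eef_pos: [268.9, -564.1, 220.5]
tcp_rot: [-3.141, 0.0, -0.006]
contact_force: [-0.1, 0.3, -0.4]
opening: 0.452
grasp_force: 0.0
clock: 1.25
eef_pos: [400.1, -365.9, 220.7]
tcp_rot: [3.142, -0.0, -0.0]
contact_force: [0.0, -0.2, -0.1]
opening: 0.001
grasp_force: 0.0
clock: 1.92
eef_pos: [530.7, -168.8, 220.7]
tcp_rot: [3.142, -0.0, -0.0]
contact_force: [0.4, -1.2, -0.1]
opening: 0.001
grasp_force: 0.0
clock: 2.58
eef_pos: [578.3, -96.2, 152.4]
tcp_rot: [-3.141, 0.003, -0.0]
contact_force: [0.7, 0.4, 0.5]
opening: -0.0
grasp_force: 0.0
2.5833 [(np.float64(38.5), np.float64(9.5)), (np.float64(321.0), np.float64(2.5))]
2.6333 [(np.float64(48.5), np.float64(9.5)), (np.float64(320.5), np.float64(2.5))]
2.6833 [(np.float64(58.5), np.float64(9.5)), (np.float64(321.0), np.float64(3.5))]
2.7333 [(np.float64(68.8), np.float64(9.0)), (np.float64(320.2), np.float64(3.0))]
2.7833 [(np.float64(78.5), np.float64(9.5)), (np.float64(321.2), np.float64(3.0))]
2.8333 [(np.float64(88.2), np.float64(9.0)), (np.float64(320.8), np.float64(3.0))]
[579.85427905 -96.60020052 154.52374017] [ 3.14122142e+00 -2.10001058e-03 -2.70846945e-04] [-0.47459916  0.19032413 -0.28584926]
```

View pics/top1.png

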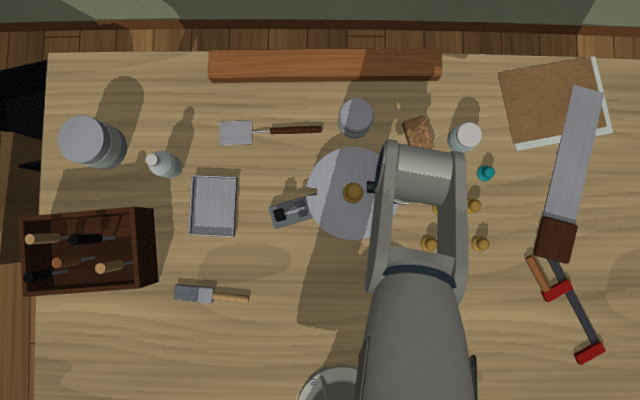

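```bash

python3 -m inch '[[0,0,0,0,0,0.9,1],[0,0,0,0,0,0.9,1],[0,0,0,0,0,0.9,1],[0,0,0,0,0,0,1],[0,0,0,0,0,0.04,1],[0,0,0,0,0,0.04,1]]'
python3 -m inch '[[0,0,0,0,0,0.04,1],[0,0,0,0,0,0.04,1]]'
```

```text
clock: 3.38
eef_pos: [580.0, -96.5, 85.0]
tcp_rot: [3.141, -0.002, -0.0]
contact_force: [-0.3, -0.0, 0.7]
opening: 0.001
grasp_force: 0.0
clock: 3.55
eef_pos: [580.1, -96.5, 83.1]
tcp_rot: [3.141, -0.002, -0.0]
contact_force: [-0.6, -0.6, -0.9]
opening: 0.0
grasp_force: 0.0
```

```bash

python3 -m inch '[[0,0,0,0,0,0.04,1]]'
python3 -m inch '[[0,0,0,0,0,0,1]]'
```

```text
clock: 3.63
eef_pos: [579.8, -96.5, 81.7]
tcp_rot: [3.141, -0.002, -0.0]
contact_force: [1.1, 0.3, -0.6]
opening: 0.0
grasp_force: 0.0
clock: 3.72
eef_pos: [579.4, -96.3, 81.1]
tcp_rot: [3.141, -0.001, -0.0]
contact_force: [-0.0, 0.0, -0.3]
opening: -0.002
grasp_force: 0.0
```

```bash

for i in 1; do python3 -m inch '[[0,0,0,0,0,0.04,1],[0,0,0,0,0,0,1]]' | egrep 'eef|force'
python3 -m inch '[[0,0,0,0,0,0.02,1],[0,0,0,0,0,0,1]]'| egrep 'eef|force'
python3 -m inch '[[0,0,0,0,0,0.02,1],[0,0,0,0,0,0,1]]'| egrep 'eef|force'; done
```

```text
eef_pos: [579.1, -96.3, 79.7]
contact_force: [-1.0, -0.2, 0.1]
grasp_force: 0.0
eef_pos: [579.1, -96.3, 79.1]
contact_force: [0.7, -0.0, 0.3]
grasp_force: 0.0
eef_pos: [579.1, -96.3, 78.6]
contact_force: [-0.9, 0.0, -0.4]
grasp_force: 0.0
```

```bash

for i in 1; do python3 -m inch '[[0,0,0,0,0,0.02,1],[0,0,0,0,0,0,1]]' | egrep 'eef|force'
python3 -m inch '[[0,0,0,0,0,0.02,1],[0,0,0,0,0,0,1]]'| egrep 'eef|contact_force'; done
python3 - <<'E'
from h import *
for i in range(3):
    t0=r.sense()["clock"]; f=grab_frame("top"); print(t0,hole(f))
E
```

```text
eef_pos: [579.1, -96.3, 78.1]
contact_force: [0.2, 0.1, -0.1]
grasp_force: 0.0
eef_pos: [579.0, -96.3, 77.6]
contact_force: [-0.1, 0.3, 0.2]
4.55 [(np.float64(68.5), np.float64(9.5)), (np.float64(327.5), np.float64(0.5))]
4.6 [(np.float64(78.2), np.float64(10.0))]
4.65 [(np.float64(87.5), np.float64(9.5))]
```

```bash

for i in 1; do python3 -m inch '[[0,0,0,0,0,0.02,1],[0,0,0,0,0,0,1]]' | egrep 'eef|contact_force'
python3 -m inch '[[0,0,0,0,0,0.02,1],[0,0,0,0,0,0,1]]'| egrep 'eef|contact_force'; done
python3 - <<'E'
from h import *
for i in range(3):
    t0=r.sense()["clock"]; f=grab_frame("top"); print(t0,hole(f))
E
```

```text
eef_pos: [579.1, -96.3, 77.1]
contact_force: [0.6, 1.3, -0.3]
eef_pos: [579.1, -96.3, 76.6]
contact_force: [-0.3, 0.1, -0.5]
5.0333 [(np.float64(161.2), np.float64(10.0))]
5.0833 [(np.float64(171.0), np.float64(9.5))]
5.1333 [(np.float64(181.0), np.float64(9.5))]
```

```bash

python3 -m inch '[[0,0,0,0,0,0.02,1],[0,0,0,0,0,0,1]]' | egrep 'eef|contact_force'
python3 -m inch '[[0,0,0,0,0,0.02,1],[0,0,0,0,0,0,1]]'| egrep 'eef|contact_force'
python3 - <<'E'
from h import *
f=grab_frame("wrist"); save(f,"w1.png")
for i in range(2):
    t0=r.sense()["clock"]; f=grab_frame("top"); print(t0,hole(f))
E
```

```text
eef_pos: [579.1, -96.3, 76.1]
contact_force: [0.6, 0.6, 0.5]
eef_pos: [579.0, -96.4, 75.6]
contact_force: [0.3, -0.6, -0.3]
5.5667 [(np.float64(327.5), np.float64(0.5))]
5.6167 [(np.float64(327.5), np.float64(0.5))]
```

View pics/w1.png

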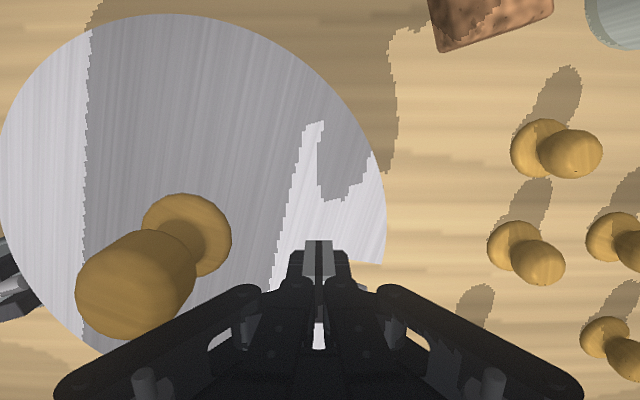

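The wrist view shows the closed fingertips at about (318,262), over the disc between the tall knob and the rim and not yet loaded. I'll keep going down in small steps.

```bash

python3 -m inch '[[0,0,0,0,0,0.02,1],[0,0,0,0,0,0,1]]' | egrep 'eef|contact_force'
python3 -m inch '[[0,0,0,0,0,0.02,1],[0,0,0,0,0,0,1]]'| egrep 'eef|contact_force'
python3 -m inch '[[0,0,0,0,0,0.02,1],[0,0,0,0,0,0,1]]'| egrep 'eef|contact_force'
```

```text
eef_pos: [579.1, -96.3, 75.1]
contact_force: [-0.4, -0.2, -0.1]
eef_pos: [579.1, -96.3, 74.6]
contact_force: [0.4, 0.3, 0.2]
eef_pos: [579.1, -96.3, 74.1]
contact_force: [-0.1, -0.1, -0.2]
```

```bash

python3 -m inch '[[0,0,0,0,0,0.02,1],[0,0,0,0,0,0,1]]' | egrep 'eef|contact_force'
python3 - <<'E'
from h import *
for i in range(3):
    t0=r.sense()["clock"]; f=grab_frame("top"); print(t0,hole(f))
E
```

```text
eef_pos: [579.1, -96.3, 73.6]
contact_force: [0.2, -0.4, -0.3]
6.3333 [(np.float64(48.8), np.float64(9.0)), (np.float64(327.5), np.float64(0.5))]
6.3833 [(np.float64(57.8), np.float64(9.0)), (np.float64(327.5), np.float64(0.5))]
6.4333 [(np.float64(67.5), np.float64(9.5))]
```

```bash

python3 -m inch '[[0,0,0,0,0,0.02,1],[0,0,0,0,0,0,1]]' | egrep 'eef|contact_force'
python3 -m inch '[[0,0,0,0,0,0.02,1],[0,0,0,0,0,0,1]]'| egrep 'eef|contact_force'
python3 -m inch '[[0,0,0,0,0,0.02,1],[0,0,0,0,0,0,1]]'| egrep 'eef|contact_force'
```

```text
eef_pos: [579.1, -96.3, 73.1]
contact_force: [-0.5, -0.9, -0.7]
eef_pos: [579.1, -96.3, 72.6]
contact_force: [-0.4, -0.3, -0.7]
eef_pos: [579.0, -96.3, 72.1]
contact_force: [-0.0, 0.5, -0.3]
```

```bash

python3 -m inch '[[0,0,0,0,0,0.02,1],[0,0,0,0,0,0,1]]' | egrep 'eef|contact_force'
python3 -m inch '[[0,0,0,0,0,0.02,1],[0,0,0,0,0,0,1]]'| egrep 'eef|contact_force'
python3 - <<'E'
from h import *
f=grab_frame("wrist"); save(f,"w2.png"); print(depth(f,[(318,255),(318,240),(340,225),(330,262)]))
for i in range(2):
    t0=r.sense()["clock"]; f=grab_frame("top"); print(t0,hole(f))
E
```

```text
eef_pos: [579.1, -96.3, 71.6]
contact_force: [0.0, 0.6, 0.0]
eef_pos: [579.1, -96.3, 71.1]
contact_force: [1.7, 0.3, 0.2]
[[ 590.81538426  -96.37555107  102.2005113 ]
 [ 590.68779811  -96.33268723   85.91198472]
 [ 587.19594867 -109.16055358   56.93446822]
 [ 590.77704256 -101.45663856  108.54178676]]
7.3667 [(np.float64(239.5), np.float64(9.5))]
7.4167 [(np.float64(248.5), np.float64(9.5))]
```

```bash

python3 - <<'E'
from h import *
f=grab_frame("wrist")
for v in range(226,262,2): print(v,depth(f,[(310,v),(326,v)]).round(1).tolist())
print(r.sense()["eef_pos"])
E
```

```text
226 [[586.5, -91.6, 56.8], [586.8, -100.9, 57.4]]
228 [[585.5, -91.6, 57.5], [585.6, -100.9, 57.6]]
230 [[584.1, -91.5, 57.1], [584.2, -101.0, 57.4]]
232 [[582.5, -91.5, 56.3], [582.5, -101.0, 56.2]]
234 [[581.5, -91.5, 56.9], [581.7, -101.0, 57.4]]
236 [[580.2, -91.5, 57.0], [580.3, -101.0, 57.2]]
238 [[579.0, -91.5, 57.0], [578.9, -101.0, 56.8]]
240 [[591.0, -92.4, 86.6], [591.4, -100.2, 87.4]]
242 [[590.8, -92.5, 88.4], [590.7, -100.2, 88.3]]
244 [[590.4, -92.5, 90.0], [591.1, -100.2, 91.3]]
246 [[590.1, -92.5, 91.5], [590.9, -100.1, 93.3]]
248 [[591.1, -92.7, 95.6], [590.7, -100.1, 94.9]]
250 [[590.7, -92.7, 97.0], [590.8, -100.0, 97.2]]
252 [[590.6, -92.8, 98.9], [591.3, -100.0, 100.2]]
254 [[590.6, -92.8, 100.8], [590.4, -100.0, 100.5]]
256 [[590.9, -92.9, 103.4], [591.2, -99.9, 103.8]]
258 [[590.7, -92.9, 104.8], [590.7, -99.9, 104.8]]
260 [[590.6, -93.0, 106.5], [591.0, -99.8, 107.2]]
[579.12398481 -96.33649696  71.17347095]
```

```bash

python3 -m inch '[[0,0,0,0,0,0.2,1],[0,0,0,0,0,0.2,1],[0,0,0,0,0,0,1]]' | egrep 'eef|contact_force'
python3 -m inch '[[0,0,0,0,0,0.2,1],[0,0,0,0,0,0,1]]' | egrep 'eef|contact_force'
python3 - <<'E'
from h import *
f=grab_frame("wrist")
for v in range(200,250,2): print(v,depth(f,[(310,v),(326,v)]).round(1).tolist())
s=r.sense();print(s["eef_pos"],s["contact_force"])
E
```

```text
eef_pos: [578.3, -96.2, 60.0]
contact_force: [-0.0, 0.3, 0.1]
eef_pos: [578.6, -96.2, 55.2]
contact_force: [-0.3, -0.9, -0.3]
200 [[606.5, -92.1, 55.9], [606.8, -100.4, 56.9]]
202 [[606.0, -92.1, 57.7], [605.7, -100.4, 56.6]]
204 [[604.2, -92.0, 55.4], [604.2, -100.4, 55.5]]
206 [[603.7, -92.1, 57.3], [603.1, -100.4, 55.5]]
208 [[602.3, -92.0, 56.4], [602.6, -100.4, 57.4]]
210 [[601.1, -92.0, 56.1], [601.5, -100.4, 57.3]]
212 [[600.0, -92.0, 56.1], [600.7, -100.4, 58.1]]
214 [[599.1, -92.0, 56.9], [599.3, -100.4, 57.4]]
216 [[597.9, -92.0, 56.6], [598.1, -100.4, 57.1]]
218 [[597.2, -92.0, 57.6], [597.0, -100.4, 57.2]]
220 [[595.7, -92.0, 56.7], [595.7, -100.5, 56.6]]
222 [[594.9, -92.0, 57.4], [594.6, -100.5, 56.7]]
224 [[593.5, -92.0, 56.8], [593.7, -100.4, 57.5]]
226 [[592.3, -92.0, 56.7], [592.2, -100.5, 56.4]]
228 [[590.9, -91.9, 55.9], [591.2, -100.5, 56.7]]
230 [[590.4, -92.0, 57.7], [590.4, -100.5, 57.6]]
232 [[589.0, -91.9, 57.1], [588.8, -100.5, 56.6]]
234 [[588.1, -91.9, 57.6], [587.9, -100.5, 57.3]]
236 [[586.6, -91.9, 56.9], [586.4, -100.5, 56.3]]
238 [[585.3, -91.9, 56.4], [585.6, -100.5, 57.1]]
240 [[590.5, -92.3, 70.7], [589.9, -100.2, 69.4]]
242 [[590.1, -92.4, 72.0], [590.4, -100.1, 72.9]]
244 [[590.3, -92.4, 74.9], [590.2, -100.1, 74.6]]
246 [[590.7, -92.5, 77.9], [590.5, -100.0, 77.5]]
248 [[590.1, -92.6, 78.7], [590.3, -100.0, 79.1]]
[578.71544944 -96.26599462  55.56015668] [ 0.36158435 -0.23635934 -0.28142724]
```

The fingertip is about 14 mm above the reported TCP z, measured from depth, so contact should come at a reported z of about 43.

```bash

python3 -m inch '[[0,0,0,0,0,0.2,1],[0,0,0,0,0,0.12,1],[0,0,0,0,0,0,1]]' | egrep 'eef|contact_force'
python3 -m inch '[[0,0,0,0,0,0.04,1],[0,0,0,0,0,0.02,1],[0,0,0,0,0,0,1]]' | egrep 'eef|contact_force'
python3 -m inch '[[0,0,0,0,0,0.02,1],[0,0,0,0,0,0,1]]' | egrep 'eef|contact_force'
python3 -m inch '[[0,0,0,0,0,0.02,1],[0,0,0,0,0,0,1]]' | egrep 'eef|contact_force'
```

```text
eef_pos: [578.6, -96.2, 47.4]
contact_force: [-0.3, -0.3, -0.1]
eef_pos: [579.1, -96.3, 46.6]
contact_force: [0.2, -0.3, 0.7]
eef_pos: [579.7, -96.4, 46.5]
contact_force: [0.3, -0.7, 1.8]
eef_pos: [580.7, -96.5, 46.5]
contact_force: [3.5, -0.4, 3.7]
```

```bash

python3 -m inch '[[0,0,0,0,0,0,1],[0,0,0,0,0,0,1],[0,0,0,0,0,0,1],[0,0,0,0,0,0,1],[0,0,0,0,0,0,1],[0,0,0,0,0,0,1]]' | egrep 'eef|contact_force'
python3 - <<'E'
from h import *
for i in range(3):
    s=r.sense(); f=grab_frame("top"); print(s["clock"],s["eef_pos"],s["contact_force"],hole(f))
E
```

```text
eef_pos: [579.5, -96.5, 46.4]
contact_force: [0.2, -0.6, 8.7]
9.3167 [579.52310389 -96.50968537  46.44486575] [ 0.19579045 -0.64282237  8.71395489] [(np.float64(130.5), np.float64(10.5))]
9.3667 [579.52336747 -96.48312663  46.43124185] [ 0.30387628 -0.44018446  8.5610014 ] [(np.float64(130.5), np.float64(10.5))]
9.4167 [579.5434265  -96.49769135  46.4679261 ] [ 0.33831581 -1.00803059  8.60132573] [(np.float64(130.2), np.float64(10.0))]
```

```bash

python3 -m inch '[[0,0,0,-0.08,-0.002,0,1],[0,0,0,-0.081,-0.002,0,1],[0,0,0,-0.16,-0.012,0,1],[0,0,0,-0.159,-0.02,0,1],[0,0,0,-0.158,-0.029,0,1],[0,0,0,-0.156,-0.037,0,1],[0,0,0,-0.154,-0.045,0,1],[0,0,0,-0.152,-0.053,0,1]]' | egrep 'eef|contact_force'
python3 -m inch '[[0,0,0,-0.1,-0.04,0,1],[0,0,0,-0.05,-0.02,0,1],[0,0,0,0,0,0,1],[0,0,0,0,0,0,1],[0,0,0,0,0,0,1],[0,0,0,0,0,0,1]]' | egrep 'eef|contact_force'
python3 - <<'E'
from h import *
s=r.sense(); f=grab_frame("top"); print(s["clock"],s["eef_pos"],s["contact_force"],hole(f),hole(f,100),hole(f,116))
cv2.imwrite("pics/lock1.png",cv2.resize(cv2.cvtColor(f["pixels"][160:245,255:365],cv2.COLOR_RGB2BGR),None,fx=7,fy=7,interpolation=cv2.INTER_CUBIC))
E
```

```text
eef_pos: [551.8, -91.5, 46.4]
contact_force: [0.8, -0.9, 9.0]
eef_pos: [548.1, -90.0, 46.4]
contact_force: [-1.3, 0.6, 9.7]
10.6333 [548.10658324 -89.98475896  46.42125441] [-1.29243758  0.58018314  9.6697167 ] [] [] []
```

View pics/lock1.png

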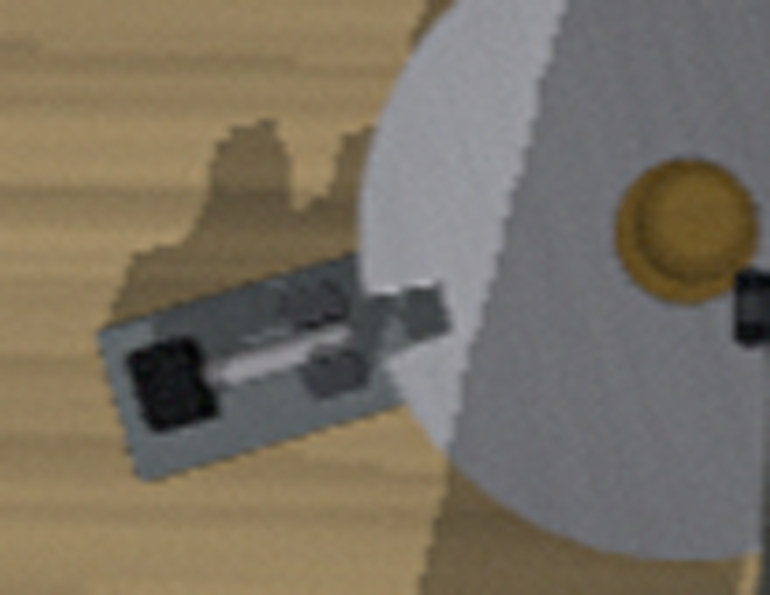

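The zoomed crop shows the hole (about x 376–445, y 285–360) in line with the bolt line, within about 1 mm. I'll lift off and go behind the grip.

```bash

python3 -m inch '[[0,0,0,0,0,-0.04,1],[0,0,0,0,0,-0.1,1],[0,0,0,0,0,-0.9,1],[0,0,0,0,0,-1,1],[0,0,0,0,0,-1,1],[0,0,0,0,0,-1,1],[0,0,0,0,0,-1,1],[0,0,0,0,0,-0.6,1]]' | egrep 'eef|contact_force'
python3 -m inch '[[0,0,0,-0.125,-0.943,0,1],[0,0,0,-0.125,-0.943,0,1],[0,0,0,-0.125,-0.943,0,1],[0,0,0,-0.125,-0.943,0,1],[0,0,0,-0.125,-0.943,0,1],[0,0,0,-0.125,-0.943,0,1],[0,0,0,-0.125,-0.943,0,1],[0,0,0,-0.125,-0.943,0,1]]' | egrep 'eef|contact_force'
python3 -m inch '[[0,0,0,-0.125,-0.943,0,1],[0,0,0,-0.125,-0.943,0,1],[0,0,0,-0.125,-0.943,0,1],[0,0,0,-0.125,-0.943,0,1],[0,0,0,-0.125,-0.943,0,1],[0,0,-0.0313,0,0,0,1],[0,0,-0.0313,0,0,0,1],[0,0,-0.0313,0,0,0,1]]' | egrep 'eef|contact_force|rot'
python3 -m inch '[[0,0,0,0,0,0,1],[0,0,0,0,0,0,1]]' | egrep 'eef|contact_force|rot|clock'
python3 - <<'E'
from h import *
w=grab_frame("wrist"); save(w,"w3.png"); f=grab_frame("top")
h=w["pixels"].shape[:2]; v,u=np.mgrid[0:400:2,0:640:2]; uv=np.c_[u.ravel(),v.ravel()]; P=depth(w,uv); zm=w["z_map"][uv[:,1],uv[:,0]]
k=(abs(P[:,2]-86)<4)&(zm>0)&(np.hypot(P[:,0]-521,P[:,1]-167)<35); print(k.sum(), cv2.minAreaRect(P[k,:2].astype(np.float32)), np.median(P[k],0))
print(hole(f))
E
```

```text
eef_pos: [548.0, -89.9, 189.0]
contact_force: [1.0, -1.1, 0.7]
eef_pos: [521.8, 99.7, 186.3]
contact_force: [-0.4, 0.9, -1.2]
eef_pos: [506.3, 216.9, 186.1]
tcp_rot: [3.141, 0.002, 0.301]
contact_force: [-0.2, 0.4, 0.1]
clock: 12.85
eef_pos: [506.7, 216.4, 186.3]
tcp_rot: [3.141, 0.001, 0.292]
contact_force: [0.4, -0.8, -0.2]
217 ((522.2510986328125, 169.3477325439453), (27.456117630004883, 23.316795349121094), 18.816028594970703) [522.69839677 170.21292497  85.60935562]
[]
```

View pics/w3.png

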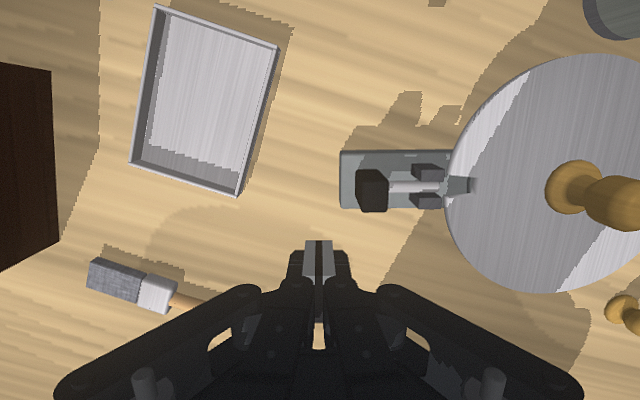

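The wrist view shows the hole at (462,185) in line with the bolt, and the fingers standing outside the grip at (371,190). Next I'll descend and push.

```bash

python3 -m inch '[[0,0,0,0,0,1,1],[0,0,0,0,0,1,1],[0,0,0,0,0,1,1],[0,0,0,0,0,1,1],[0,0,0,0,0,1,1],[0,0,0,0,0,0.36,1],[0,0,0,0,0,0,1],[0,0,0,0,0,0,1]]' | egrep 'eef|contact_force'
python3 -m inch '[[0,0,0,0,0.25,0,1],[0,0,0,0,0.25,0,1],[0,0,0,0,0.2,0,1],[0,0,0,0,0.2,0,1],[0,0,0,0,0.2,0,1],[0,0,0,0,0.2,0,1],[0,0,0,0,0,0,1]]' | egrep 'eef|contact_force'
python3 -m inch '[[0,0,0,0,0.2,0,1],[0,0,0,0,0.2,0,1],[0,0,0,0,0.2,0,1],[0,0,0,0,0,0,1]]' | egrep 'eef|contact_force'
```

```text
eef_pos: [507.4, 216.6, 53.0]
contact_force: [0.6, -0.1, -0.0]
eef_pos: [517.3, 184.8, 53.0]
contact_force: [-0.8, -0.3, 0.5]
eef_pos: [521.3, 170.4, 52.6]
contact_force: [0.5, -0.2, 0.3]
```

```bash

python3 -m inch '[[0,0,0,0,0.12,0,1],[0,0,0,0,0.12,0,1]]' | egrep 'eef|contact_force'
python3 -m inch '[[0,0,0,0,0.12,0,1],[0,0,0,0,0.12,0,1]]' | egrep 'eef|contact_force'
python3 - <<'E'
from h import *
f=grab_frame("wrist"); save(f,"w4.png")
E
```

```text
eef_pos: [522.8, 165.4, 52.6]
contact_force: [0.7, 3.6, 0.7]
eef_pos: [523.5, 163.3, 52.8]
contact_force: [-12.4, 43.3, 3.5]
```

View pics/w4.png

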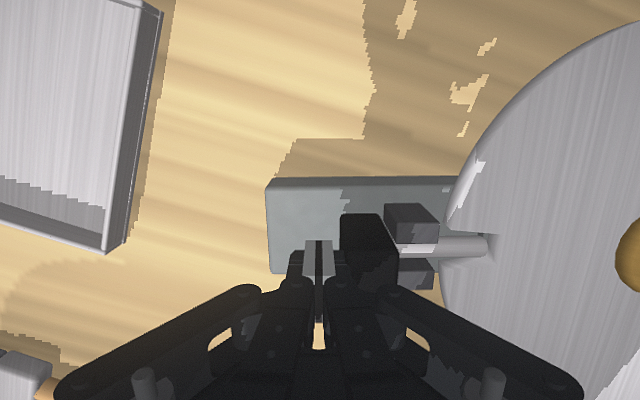

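The push reached 45 N against a stop. The view shows the bolt inside the hole at about (485,243). I'll back off and verify the travel.

```bash

python3 -m inch '[[0,0,0,0,-0.3,0,1],[0,0,0,0,-0.6,0,1],[0,0,0,0,-0.6,-0.2,1],[0,0,0,0,0,-1,1],[0,0,0,0,0,-1,1],[0,0,0,0,0,-1,1],[0,0,0,0,0,-1,1],[0,0,0,0,0,-1,1]]' | egrep 'clock|eef|contact_force'
python3 - <<'E'
from h import *
w=grab_frame("wrist"); f=grab_frame("top")
u_=np.array([-np.sin(PHI),np.cos(PHI)])
for F in(w,f):
    v,u=np.mgrid[0:400:1,0:640:1]; uv=np.c_[u.ravel(),v.ravel()]; P=depth(F,uv)
    k=(abs(P[:,2]-86)<4)&(np.hypot(P[:,0]-529,P[:,1]-142)<35)&(F["pixels"][uv[:,1],uv[:,0]].max(1)<60); q=(P[k,:2]-C)@u_; print(k.sum(), np.percentile(q,[2,98]))
print(hole(f)); cv2.imwrite("pics/lock2.png",cv2.resize(cv2.cvtColor(w["pixels"][100:300,280:500],cv2.COLOR_RGB2BGR),None,fx=3,fy=3,interpolation=cv2.INTER_CUBIC))
E
```

```text
clock: 15.58
eef_pos: [513.1, 195.0, 183.6]
contact_force: [0.2, 0.1, -1.4]
891 [154.78347076 176.77433229]
95 [152.99320678 175.22132493]
[]
```

View pics/lock2.png

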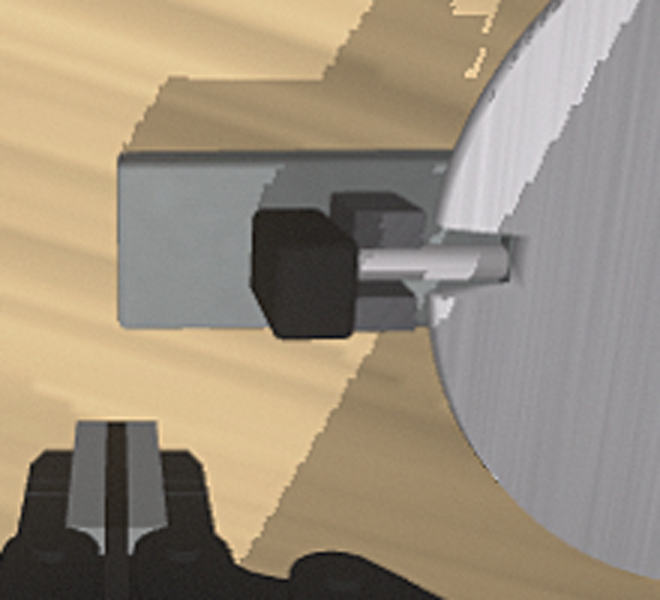

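The lock grip centre is 165.5 mm from the axis, so it is home, and the bolt is in the hole. Next I'll measure the knobs from two views, plus the tray.

```bash

python3 -m inch '[[0,0,0.031,0,0,0,0],[0,0,0.031,0,0,0,0],[0,0,0.031,0,0,0,0],[0,0,0,0,0,0,0]]' | egrep 'rot|eef'
cat >> h.py <<'E'
def tri(f1,p1,f2,p2):
    A=[];b=[]
    for f,p in((f1,p1),(f2,p2)):
        o,d=ray(f,[p]); d=d[0]/np.linalg.norm(d[0]); M=np.eye(3)-np.outer(d,d); A.append(M); b.append(M@o)
    return np.linalg.solve(A[0]+A[1],b[0]+b[1])
E
python3 - <<'E'
from h import *
t=grab_frame("top"); s=grab_frame("scene")
T,lt=blobs(t,(12,150,90),(28,255,255),60); S,ls=blobs(s,(12,150,90),(28,255,255),60)
T=[(c,a) for c,a in T if a<400 and 40<plane(t,[c],30)[0][0]-360]; 
for c,a in T:
    P=plane(t,[c],30)[0]; best=None
    for d,b in S:
        if b>700: continue
        X=tri(t,c,s,d); e=np.linalg.norm(proj(t,[X])[0]-c)+np.linalg.norm(proj(s,[X])[0]-d)
        if 5<X[2]<140 and (best is None or e<best[0]): best=(round(e,1),X.round(1),d)
    print(c,a,P.round(1),best)
# tray rim
v,u=np.mgrid[160:250,180:250]; uv=np.c_[u.ravel(),v.ravel()]; hsv=cv2.cvtColor(t["pixels"],cv2.COLOR_RGB2HSV)
m=np.zeros((400,640),np.uint8); m[165:245,182:246]=((hsv[165:245,182:246,1]<50)*255)
m=cv2.morphologyEx(m,cv2.MORPH_CLOSE,np.ones((5,5)))
c=max(cv2.findContours(m,0,2)[0],key=cv2.contourArea).reshape(-1,2); print("tray",cv2.minAreaRect(plane(t,c,20)[:,:2].astype(np.float32)))
P=depth(t,uv); print(np.percentile(P[(abs(P[:,2]-24)<5)],50,axis=0))
E
```

```text
eef_pos: [513.1, 195.0, 181.7]
tcp_rot: [3.141, 0.001, -0.002]
[442.4, 178.8] 174 [ 620.7 -256.    30. ] (np.float64(0.7), array([ 623.2, -259.9,   12.7]), [284.3, 317.7])
[354.2, 190.8] 140 [585.9 -23.8  30. ] (np.float64(0.0), array([581.5, -20.1,  91.1]), [320.8, 219.7])
[471.4, 205.8] 167 [ 550.6 -332.7   30. ] (np.float64(0.3), array([ 551.5, -338. ,   12.7]), [233.8, 330.9])
[440.4, 208.3] 166 [ 542.9 -250.7   30. ] (np.float64(0.6), array([ 544.1, -254.4,   13.3]), [254.7, 301.7])
[428.5, 244.3] 149 [ 448.3 -219.6   30. ] (np.float64(0.5), array([ 448.1, -222.9,   13.5]), [228.7, 276.9])
[479.7, 244.0] 159 [ 450.6 -354.6   30. ] (np.float64(0.3), array([ 450.2, -360.1,   12.9]), [189.0, 318.8])
tray ((532.3743896484375, 349.45794677734375), (184.65460205078125, 169.5382843017578), 1.287315845489502)
[618.99099412 378.12382258  23.18265886]
```

```bash

python3 -m inch '[[0,0,0,0.298,0.951,0,0],[0,0,0,0.298,0.951,0,0],[0,0,0,0.298,0.951,0,0],[0,0,0,0.298,0.951,0,0],[0,0,0,0.298,0.951,0,0],[0,0,0,0.298,0.951,0,0],[0,0,0,0.298,0.951,0,0],[0,0,0,0.298,0.951,0,0]]' | egrep 'rot|eef'
python3 -m inch '[[0,0,0,0.298,0.951,0,0],[0,0,0,0,0,0,0],[0,0,0,0,0,0,0]]' | egrep 'rot|eef|open'
python3 - <<'E'
from h import *
w=grab_frame("wrist"); save(w,"w5.png"); s=r.sense(); print(s["eef_pos"])
b,l=blobs(w,(12,130,60),(28,255,255),200)
hsv=cv2.cvtColor(w["pixels"],cv2.COLOR_RGB2HSV)
v,u=np.mgrid[0:400,0:640]; uv=np.c_[u.ravel(),v.ravel()]; P=depth(w,uv); k=(P[:,2]>95)&(P[:,2]<136)&(hsv.reshape(-1,3)[:,1]>120)&(np.hypot(P[:,0]-580,P[:,1]+19)<45)
Q=P[k]; print(k.sum(), np.percentile(Q,[1,50,99],axis=0).round(1), uv[k].mean(0)); top=Q[Q[:,2]>np.percentile(Q[:,2],80)]; print(top.mean(0))
E
```

```text
eef_pos: [573.7, 4.2, 182.2]
tcp_rot: [3.141, 0.001, 0.006]
eef_pos: [581.2, -19.2, 182.2]
tcp_rot: [-3.142, 0.001, 0.003]
opening: 1.003
[580.89288626 -18.33435803 182.1736776 ]
2360 [[563.2 -35.8 104.9]
 [584.4 -17.6 129.9]
 [600.6   1.3 132. ]] [315.80635593 211.4940678 ]
[580.72579777 -17.48127854 131.45521378]
```

View pics/w5.png

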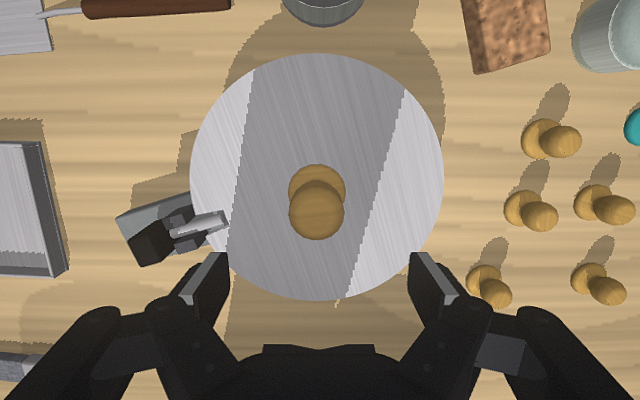

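The tall knob (head at (316,211)) is centred between the fingers, with its top at z 131. I'll grasp it.

```bash

python3 -m inch '[[0,0,0,0,0,0.9,0],[0,0,0,0,0,0.9,0],[0,0,0,0,0,0.9,0],[0,0,0,0,0,0.9,0],[0,0,0,0,0,0.64,0],[0,0,0,0,0,0,0.35],[0,0,0,0,0,0,0.35]]' | egrep 'eef|contact|open'
python3 -m inch '[[0,0,0,0,0,0,0.6],[0,0,0,0,0,0,0.7],[0,0,0,0,0,0,0.7],[0,0,0,0,0,0,0.7],[0,0,0,0,0,0,0.7],[0,0,0,0,0,0,0.7]]' 40
python3 - <<'E'
from h import *
w=grab_frame("wrist")
for u in (260,275,290,316,340,355,370): print(u,[depth(w,[(u,v)])[0].round(0).tolist() for v in (215,235,250,265)])
E
```

```text
eef_pos: [580.4, -17.2, 76.1]
contact_force: [0.3, 0.9, -0.1]
opening: 0.749
clock: 18.17
eef_pos: [582.2, -17.8, 78.1]
tcp_rot: [-3.141, -0.002, 0.003]
contact_force: [-1.4, 3.6, 7.2]
opening: 0.479
grasp_force: 40.8
260 [[594.0, 17.0, 57.0], [581.0, 18.0, 57.0], [594.0, 9.0, 104.0], [594.0, 6.0, 118.0]]
275 [[594.0, 8.0, 57.0], [584.0, 8.0, 65.0], [591.0, 3.0, 99.0], [585.0, 3.0, 102.0]]
290 [[597.0, -2.0, 66.0], [586.0, -2.0, 69.0], [597.0, -6.0, 111.0], [597.0, -7.0, 124.0]]
316 [[598.0, -17.0, 67.0], [601.0, -17.0, 103.0], [600.0, -17.0, 118.0], [598.0, -17.0, 126.0]]
340 [[598.0, -30.0, 67.0], [588.0, -30.0, 73.0], [599.0, -27.0, 114.0], [598.0, -26.0, 125.0]]
355 [[594.0, -40.0, 57.0], [585.0, -39.0, 67.0], [575.0, -40.0, 66.0], [595.0, -33.0, 120.0]]
370 [[594.0, -49.0, 56.0], [581.0, -50.0, 57.0], [593.0, -42.0, 103.0], [594.0, -39.0, 118.0]]
```

```bash

python3 -m inch '[[0,0,0,0,0,-0.1,0.7],[0,0,0,0,0,-0.4,0.7],[0,0,0,0,0,-0.6,0.7],[0,0,0,0,0,-0.7,0.7],[0,0,0,0,0,-0.6,0.7],[0,0,0,0,0,-0.4,0.7],[0,0,0,0,0,0,0.7]]' | egrep 'eef|contact|open|grasp'
python3 -m inch '[[0,0,0,-0.05,-0.5,0,0.7],[0,0,0,-0.1,-0.92,0,0.7],[0,0,0,-0.1,-0.92,0,0.7],[0,0,0,-0.1,-0.92,0,0.7],[0,0,0,-0.1,-0.92,0,0.7],[0,0,0,-0.1,-0.92,0,0.7],[0,0,0,-0.1,-0.92,0,0.7],[0,0,0,-0.1,-0.92,0,0.7]]' | egrep 'eef|contact|open|grasp'
python3 -m inch '[[0,0,0,-0.1,-0.92,0,0.7],[0,0,0,-0.1,-0.92,0,0.7],[0,0,0,-0.1,-0.92,0,0.7],[0,0,0,-0.1,-0.92,0,0.7],[0,0,0,-0.1,-0.92,0,0.7],[0,0,0,-0.1,-0.92,0,0.7],[0,0,0,-0.1,-0.92,0,0.7],[0,0,0,-0.1,-0.92,0,0.7]]' | egrep 'eef|contact|open|grasp'
python3 -m inch '[[0,0,0,-0.05,-0.5,0,0.7],[0,0,0,0,0,0,0.7],[0,0,0,0,0,0,0.7],[0,0,0,0,0,0,0.7]]' | egrep 'eef|contact|open|grasp'
python3 - <<'E'
from h import *
w=grab_frame("wrist"); save(w,"w6.png"); print(r.sense()["eef_pos"])
E
```

```text
eef_pos: [582.6, -18.4, 149.3]
contact_force: [1.1, 0.1, -2.6]
opening: 0.481
grasp_force: 41.0
eef_pos: [560.7, 156.7, 145.4]
contact_force: [0.0, 0.3, -2.7]
opening: 0.478
grasp_force: 41.2
eef_pos: [540.1, 340.4, 145.3]
contact_force: [0.5, 0.4, -3.1]
opening: 0.482
grasp_force: 41.2
eef_pos: [539.8, 350.8, 146.0]
contact_force: [0.1, -0.4, -3.1]
opening: 0.479
grasp_force: 41.3
[540.03522442 350.61739948 146.20332687]
```

View pics/w6.png

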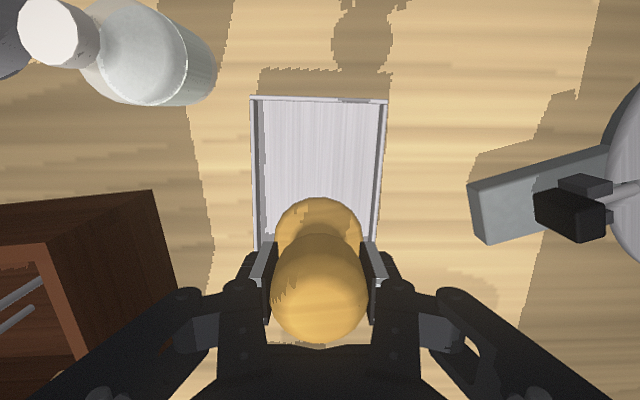

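The tray (edges at columns 250 and 387, far rim at row 97) lies under the knob, with the knob centred across it. I'll check the fore-aft position and lower it.

```bash

python3 - <<'E'
from h import *
w=grab_frame("wrist"); print(plane(w,[(318,97),(250,97),(387,103)],24).round(0).tolist(), plane(w,[(258,240),(375,240)],24).round(0).tolist())
E
python3 -m inch '[[0,0,0,0,0,0.8,0.7],[0,0,0,0,0,0.8,0.7],[0,0,0,0,0,0.8,0.7],[0,0,0,0,0,0.8,0.7],[0,0,0,0,0,0.6,0.7],[0,0,0,0,0,0.4,0.7],[0,0,0,0,0,0.2,0.7],[0,0,0,0,0,0,0.7]]' | egrep 'eef|contact|open|grasp'
python3 -m inch '[[0,0,0,0,0,0.12,0.7],[0,0,0,0,0,0.08,0.7],[0,0,0,0,0,0.04,0.7],[0,0,0,0,0,0,0.7]]' | egrep 'eef|contact|open|grasp'
```

```text
[[623.0, 351.0, 24.0], [623.0, 409.0, 24.0], [618.0, 291.0, 24.0]] [[490.0, 410.0, 24.0], [490.0, 295.0, 24.0]]
eef_pos: [540.0, 350.9, 35.8]
contact_force: [-0.4, -0.2, -3.0]
opening: 0.478
grasp_force: 41.3
eef_pos: [540.5, 351.9, 31.1]
contact_force: [0.1, 0.5, -3.0]
opening: 0.482
grasp_force: 41.3
```

```bash

python3 -m inch '[[0,0,0,0,0,0.08,0.7],[0,0,0,0,0,0.06,0.7],[0,0,0,0,0,0,0.7]]' | egrep 'eef|contact'
python3 -m inch '[[0,0,0,0,0,0.05,0.7],[0,0,0,0,0,0,0.7]]' | egrep 'eef|contact'
python3 -m inch '[[0,0,0,0,0,0.03,0.7],[0,0,0,0,0,0,0.7]]' | egrep 'eef|contact'
```

```text
eef_pos: [540.2, 351.7, 27.0]
contact_force: [-0.1, -0.6, -3.9]
eef_pos: [540.2, 351.7, 25.7]
contact_force: [1.1, 0.0, -3.2]
eef_pos: [540.3, 351.7, 25.3]
contact_force: [0.5, 0.6, -2.2]
```

```bash

python3 -m inch '[[0,0,0,0,0,0.03,0.7],[0,0,0,0,0,0,0.7],[0,0,0,0,0,0,0.4],[0,0,0,0,0,0,0.3],[0,0,0,0,0,0,0.2],[0,0,0,0,0,0,0.2]]' | egrep 'eef|contact|open'
python3 -m inch '[[0,0,0,0,0,-0.4,0.1],[0,0,0,0,0,-0.8,0],[0,0,0,0,0,-1,0],[0,0,0,0,0,-1,0],[0,0,0,0,0,-1,0],[0,0,0,0,0,-0.8,0],[0,0,0,0,0,0,0]]' | egrep 'clock|eef|contact|open'
python3 - <<'E'
from h import *
w=grab_frame("wrist"); hsv=cv2.cvtColor(w["pixels"],cv2.COLOR_RGB2HSV)
v,u=np.mgrid[0:400,0:640]; uv=np.c_[u.ravel(),v.ravel()]; P=depth(w,uv); k=(P[:,2]>40)&(P[:,2]<100)&(hsv.reshape(-1,3)[:,1]>120)&(np.hypot(P[:,0]-540,P[:,1]-351)<45)
Q=P[k]; print(np.percentile(Q,[1,50,99],axis=0).round(1)); top=Q[Q[:,2]>np.percentile(Q[:,2],80)]; print(top.mean(0))
E
```

```text
eef_pos: [540.5, 351.8, 24.5]
contact_force: [-0.1, -0.2, -0.2]
opening: 0.799
clock: 23.23
eef_pos: [542.6, 353.2, 155.0]
contact_force: [0.3, 1.0, 0.9]
opening: 1.002
[[521.  333.5  52.3]
 [541.4 352.1  77.1]
 [558.  370.9  79.2]]
[538.55959934 351.88843898  78.51830145]
```

The tall knob stands in the tray with its top at 78.5 (74 plus the floor). On to the small knobs.

```bash

python3 -m inch '[[0,0,0,0,1,0,0],[0,0,0,0,1,0,0],[0,0,0,0,1,0,0],[0,0,0,0,1,0,0],[0,0,0,0,1,0,0],[0,0,0,0,1,0,0],[0,0,0,0,1,0,0],[0,0,0,0,1,0,0]]' | egrep 'eef'
python3 -m inch '[[0,0,0,0,1,0,0],[0,0,0,0,1,0,0],[0,0,0,0,1,0,0],[0,0,0,0,1,0,0],[0,0,0,0,1,0,0],[0,0,0,0,1,0,0],[0,0,0,0,1,0,0],[0,0,0,0,1,0,0]]' | egrep 'eef'
python3 -m inch '[[0,0,0,0,1,0,0],[0,0,0,0,1,0,0],[0,0,0,0,1,0,0],[0,0,0,0,1,0,0],[0,0,0,0,1,0,0],[0,0,0,0,1,0,0],[0,0,0,0,1,0,0],[0,0,0,0,1,0,0]]' | egrep 'eef'
python3 -m inch '[[0,0,0,0,0,0,0.3],[0,0,0,0,0,0,0.3],[0,0,0,0,0,0,0.3]]' | egrep 'eef'
cat > look.py <<'E'
from h import *
def knobs(base=0,name="wrist",save_as=None):
    w=grab_frame(name)
    if save_as: save(w,save_as)
    hsv=cv2.cvtColor(w["pixels"],cv2.COLOR_RGB2HSV)
    m=cv2.inRange(hsv,np.array((12,130,40)),np.array((28,255,255)))
    v,u=np.mgrid[0:400,0:640]; uv=np.c_[u.ravel(),v.ravel()]; P=depth(w,uv).reshape(400,640,3)
    hd=((m>0)&(P[...,2]>base+20)&(P[...,2]<base+52)&(w["z_map"]>0)).astype(np.uint8)
    n,l,st,c=cv2.connectedComponentsWithStats(hd); out=[]
    for i in range(1,n):
        if st[i,4]<60: continue
        Q=P[l==i]; zt=np.percentile(Q[:,2],98)
        if np.ptp(np.percentile(Q[:,0],[2,98]))>60: continue
        out.append((c[i].round(0).astype(int).tolist(),int(st[i,4]),np.r_[(np.percentile(Q[:,:2],2,axis=0)+np.percentile(Q[:,:2],98,axis=0))/2,zt].round(1).tolist(),Q[Q[:,2]>zt-6].mean(0).round(1).tolist()))
    return out
E
python3 - <<'E'
from look import *
s=r.sense();print(s["clock"],s["eef_pos"],s["tcp_rot"])
for k in knobs(0,"wrist","w7.png"): print(k)
E
```

```text
eef_pos: [540.0, 150.3, 148.7]
eef_pos: [540.5, -49.4, 148.7]
eef_pos: [541.1, -249.3, 148.6]
eef_pos: [541.3, -247.7, 148.7]
25.5333 [ 541.30776154 -247.66262954  148.72859947] [-3.14063465e+00  1.31470401e-03  2.25752844e-03]
([335, 95], 1203, [625.1, -261.1, 47.1], [625.3, -261.2, 45.0])
([420, 179], 984, [555.3, -337.4, 46.9], [554.8, -337.8, 44.7])
([327, 187], 943, [548.1, -255.6, 46.9], [547.7, -255.7, 44.8])
([435, 275], 532, [458.7, -360.6, 46.8], [458.8, -361.7, 44.8])
([295, 280], 796, [454.3, -225.0, 47.0], [453.7, -225.1, 45.0])
```

View pics/w7.png

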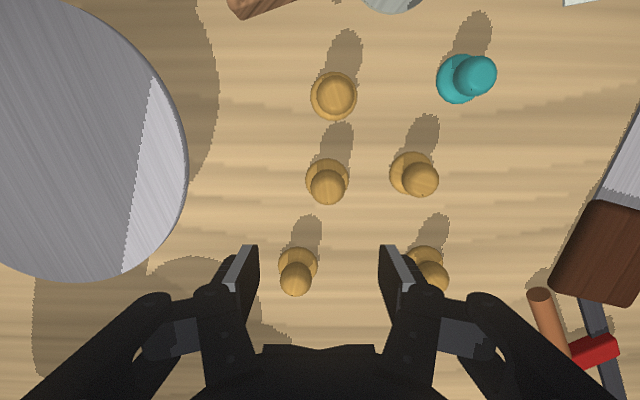

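The five brass knobs' heads are at (335,95), (420,179), (327,187), (435,275) and (295,280). The turquoise look-alike at (472,77) stays put. The nearest one, at (327,187), goes first.

```bash

python3 -m inch '[[0,0,0,0.1,0.15,0.6,0.3],[0,0,0,0.1,0.14,0.9,0.3],[0,0,0,0,0,1,0.3],[0,0,0,0,0,1,0.3],[0,0,0,0,0,1,0.3],[0,0,0,0,0,0.8,0.3],[0,0,0,0,0,0.5,0.3],[0,0,0,0,0,0.27,0.3]]' | egrep 'eef|contact|open'
python3 -m inch '[[0,0,0,0,0,0,0.5],[0,0,0,0,0,0,0.8],[0,0,0,0,0,0,0.8],[0,0,0,0,0,0,0.8],[0,0,0,0,0,0,0.8]]' 40 | egrep 'eef|contact|open|grasp'
python3 -m inch '[[0,0,0,0,0,-0.2,0.8],[0,0,0,0,0,-0.6,0.8],[0,0,0,0,0,-1,0.8],[0,0,0,0,0,-1,0.8],[0,0,0,0,0,-1,0.8],[0,0,0,0,0,-0.8,0.8],[0,0,0,0,0,-0.4,0.8],[0,0,0,0,0,0,0.8]]' | egrep 'eef|contact|open|grasp'
```

```text
eef_pos: [546.1, -254.1, -4.0]
contact_force: [-0.3, -0.4, 0.6]
opening: 0.699
eef_pos: [547.6, -255.8, -1.3]
contact_force: [-0.2, 0.8, 3.2]
opening: 0.365
grasp_force: 39.7
eef_pos: [548.3, -256.2, 125.4]
contact_force: [-0.2, 0.2, -2.1]
opening: 0.365
grasp_force: 39.8
```

```bash

python3 -m inch '[[0,0,0,0.291,-0.977,0,0.8],[0,0,0,0.291,-0.977,0,0.8],[0,0,0,0.291,-0.977,0,0.8],[0,0,0,0.291,-0.977,0,0.8],[0,0,0,0.291,-0.977,0,0.8],[0,0,0,0.291,-0.977,0,0.8],[0,0,0,0.291,-0.977,0,0.8],[0,0,0,0,0,0.3,0.8]]' | egrep 'eef'
python3 -m inch '[[0,0,0,0,0,0.6,0.8],[0,0,0,0,0,0.8,0.8],[0,0,0,0,0,0.6,0.8],[0,0,0,0,0,0.3,0.8],[0,0,0,0,0,0.08,0.8],[0,0,0,0,0,0,0.8]]' | egrep 'eef|contact'
python3 -m inch '[[0,0,0,0,0,0.04,0.8],[0,0,0,0,0,0,0.8]]' | egrep 'eef|contact'
```

```text
eef_pos: [598.6, -80.7, 114.8]
eef_pos: [597.3, -84.5, 55.0]
contact_force: [-0.8, -0.0, -1.8]
eef_pos: [597.3, -84.6, 54.7]
contact_force: [-1.1, 0.8, 4.1]
```

```bash

python3 -m inch '[[0,0,0,0,0,0,0.6],[0,0,0,0,0,0,0.45],[0,0,0,0,0,0,0.3],[0,0,0,0,0,0,0.3],[0,0,0,0,0,-0.5,0.3],[0,0,0,0,0,-1,0.3],[0,0,0,0,0,-1,0.3],[0,0,0,0,0,-0.8,0.3]]' | egrep 'eef|contact|open'
python3 -m inch '[[0,0,0,0.154,1,0,0.3],[0,0,0,0.154,1,0,0.3],[0,0,0,0.154,1,0,0.3],[0,0,0,0.154,1,0,0.3],[0,0,0,0.154,1,0,0.3],[0,0,0,0.154,1,0,0.3],[0,0,0,0.154,1,0,0.3],[0,0,0,0,0,0,0.3]]' | egrep 'eef'
python3 -m inch '[[0,0,0,0,0,0,0.3]]' | egrep 'eef|clock'
python3 - <<'E'
from look import *
for k in knobs(0): print(k)
for k in knobs(57,"top"): print('disc',k)
E
```

```text
eef_pos: [597.8, -84.5, 139.6]
contact_force: [1.2, -0.1, 0.1]
opening: 0.702
eef_pos: [625.6, -263.7, 138.4]
clock: 30.08
eef_pos: [624.8, -260.6, 137.9]
([319, 195], 988, [627.6, -261.2, 47.0], [627.0, -261.1, 44.9])
([285, 341], 113, [463.7, -225.5, 34.0], [465.9, -225.5, 30.9])
disc ([381, 187], 123, [591.7, -85.0, 105.5], [591.1, -85.2, 102.5])
```

```bash

python3 -m inch '[[0,0,0,0.06,0.01,0.6,0.3],[0,0,0,0,0,0.9,0.3],[0,0,0,0,0,1,0.3],[0,0,0,0,0,1,0.3],[0,0,0,0,0,0.9,0.3],[0,0,0,0,0,0.7,0.3],[0,0,0,0,0,0.4,0.3],[0,0,0,0,0,0.14,0.3]]' | egrep 'eef|contact|open'
python3 -m inch '[[0,0,0,0,0,0,0.5],[0,0,0,0,0,0,0.8],[0,0,0,0,0,0,0.8],[0,0,0,0,0,0,0.8],[0,0,0,0,0,0,0.8]]' 40 | egrep 'eef|contact|open|grasp'
python3 -m inch '[[0,0,0,0,0,-0.2,0.8],[0,0,0,0,0,-0.6,0.8],[0,0,0,0,0,-1,0.8],[0,0,0,0,0,-1,0.8],[0,0,0,0,0,-1,0.8],[0,0,0,0,0,-0.8,0.8],[0,0,0,0,0,-0.6,0.8],[0,0,0,0,0,0,0.8]]' | egrep 'eef|contact|open|grasp'
```

```text
eef_pos: [624.9, -258.1, -6.4]
contact_force: [0.1, -0.5, -0.2]
opening: 0.698
eef_pos: [627.1, -259.8, -2.7]
contact_force: [1.3, 0.9, 2.6]
opening: 0.365
grasp_force: 39.8
eef_pos: [628.5, -260.6, 131.3]
contact_force: [0.5, -0.0, -1.9]
opening: 0.362
grasp_force: 39.8
```

```bash

python3 -m inch '[[0,0,0,0.082,-0.965,0,0.8],[0,0,0,0.082,-0.965,0,0.8],[0,0,0,0.082,-0.965,0,0.8],[0,0,0,0.082,-0.965,0,0.8],[0,0,0,0.082,-0.965,0,0.8],[0,0,0,0.082,-0.965,0,0.8],[0,0,0,0.082,-0.965,0,0.8],[0,0,0,0.082,-0.965,0,0.8]]' | egrep 'eef'
python3 -m inch '[[0,0,0,0.082,-0.965,0,0.8],[0,0,0,0.082,-0.965,0,0.8],[0,0,0,0,0,0.5,0.8],[0,0,0,0,0,0.8,0.8],[0,0,0,0,0,0.8,0.8],[0,0,0,0,0,0.6,0.8],[0,0,0,0,0,0.2,0.8],[0,0,0,0,0,0.06,0.8]]' | egrep 'eef|contact'
python3 -m inch '[[0,0,0,0,0,0.04,0.8],[0,0,0,0,0,0,0.8]]' | egrep 'eef|contact'
```

```text
eef_pos: [641.6, -65.4, 125.7]
eef_pos: [644.6, -18.6, 53.7]
contact_force: [-16.2, 1.4, 38.5]
eef_pos: [644.6, -18.6, 53.7]
contact_force: [-14.6, 0.6, 29.1]
```

```bash

python3 -m inch '[[0,0,0,0,0,-0.08,0.8],[0,0,0,0,0,-0.02,0.8],[0,0,0,0,0,0,0.8]]' | egrep 'eef|contact'
```

```text
eef_pos: [646.1, -18.7, 53.8]
contact_force: [-2.9, 0.1, 5.8]
```

```bash

python3 -m inch '[[0,0,0,0,0,0,0.6],[0,0,0,0,0,0,0.45],[0,0,0,0,0,0,0.3],[0,0,0,0,0,0,0.3],[0,0,0,0,0,-0.5,0.3],[0,0,0,0,0,-1,0.3],[0,0,0,0,0,-1,0.3],[0,0,0,0,0,-0.8,0.3]]' | egrep 'eef|contact|open'
python3 -m inch '[[0,0,0,-0.871,0.911,0,0.3],[0,0,0,-0.871,0.911,0,0.3],[0,0,0,-0.871,0.911,0,0.3],[0,0,0,-0.871,0.911,0,0.3],[0,0,0,-0.871,0.911,0,0.3],[0,0,0,-0.871,0.911,0,0.3],[0,0,0,-0.871,0.911,0,0.3],[0,0,0,-0.871,0.911,0,0.3]]' | egrep 'eef'
python3 -m inch '[[0,0,0,-0.871,0.911,0,0.3],[0,0,0,0,0,0,0.3],[0,0,0,0,0,0,0.3]]' | egrep 'eef|clock'
python3 - <<'E'
from look import *
for k in knobs(0): print(k)
for k in knobs(57,"top"): print('disc',k)
f=grab_frame("top"); save(f,"top2.png"); print(hole(f))
E
```

```text
eef_pos: [646.6, -18.3, 138.6]
contact_force: [0.8, -0.4, 0.5]
opening: 0.697
eef_pos: [471.6, -201.9, 137.1]
clock: 35.27
eef_pos: [450.2, -224.8, 137.0]
([463, 70], 1486, [552.6, -336.4, 46.9], [552.8, -337.2, 44.7])
([474, 193], 1094, [454.2, -358.2, 46.8], [454.1, -358.9, 44.6])
([318, 195], 992, [452.7, -225.1, 47.0], [452.4, -224.9, 44.8])
disc ([354, 166], 127, [642.7, -19.3, 105.7], [643.7, -19.0, 102.8])
disc ([380, 187], 126, [591.7, -84.9, 105.4], [591.0, -86.3, 102.3])
disc ([207, 207], 87, [537.2, 350.2, 82.8], [537.0, 350.4, 79.2])
[]
```

View pics/top2.png

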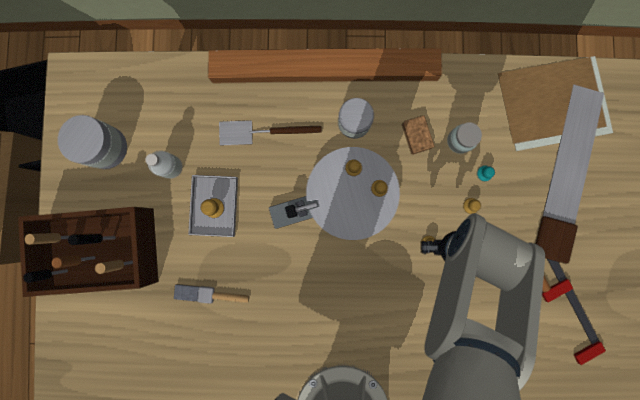

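Two knobs stand on the disc at (354,167) and (380,187), and the tall knob is in the tray at (212,207). I'll grasp the third, which is directly below the gripper.

```bash

python3 -m inch '[[0,0,0,0.06,0,0.6,0.3],[0,0,0,0,0,0.9,0.3],[0,0,0,0,0,1,0.3],[0,0,0,0,0,1,0.3],[0,0,0,0,0,0.9,0.3],[0,0,0,0,0,0.7,0.3],[0,0,0,0,0,0.35,0.3],[0,0,0,0,0,0.1,0.3]]' | egrep 'eef|contact|open'
python3 -m inch '[[0,0,0,0,0,0,0.5],[0,0,0,0,0,0,0.8],[0,0,0,0,0,0,0.8],[0,0,0,0,0,0,0.8],[0,0,0,0,0,0,0.8]]' 40 | egrep 'eef|contact|open|grasp'
python3 -m inch '[[0,0,0,0,0,-0.2,0.8],[0,0,0,0,0,-0.6,0.8],[0,0,0,0,0,-1,0.8],[0,0,0,0,0,-1,0.8],[0,0,0,0,0,-1,0.8],[0,0,0,0,0,-0.8,0.8],[0,0,0,0,0,-0.6,0.8],[0,0,0,0,0,0,0.8]]' | egrep 'eef|contact|open|grasp'
```

```text
eef_pos: [452.0, -222.7, -4.0]
contact_force: [0.9, 0.2, 0.9]
opening: 0.696
eef_pos: [453.2, -224.1, -1.5]
contact_force: [-0.1, 2.1, 5.7]
opening: 0.365
grasp_force: 40.0
eef_pos: [453.7, -224.7, 130.6]
contact_force: [0.8, 0.6, -2.2]
opening: 0.369
grasp_force: 39.9
```

```bash

python3 -m inch '[[0,0,0,0.538,-0.993,0,0.8],[0,0,0,0.538,-0.993,0,0.8],[0,0,0,0.538,-0.993,0,0.8],[0,0,0,0.538,-0.993,0,0.8],[0,0,0,0.538,-0.993,0,0.8],[0,0,0,0.538,-0.993,0,0.8],[0,0,0,0.538,-0.993,0,0.8],[0,0,0,0.538,-0.993,0,0.8]]' | egrep 'eef'
python3 -m inch '[[0,0,0,0.538,-0.993,0,0.8],[0,0,0,0.538,-0.993,0,0.8],[0,0,0,0.538,-0.993,0,0.8],[0,0,0,0,0,0.5,0.8],[0,0,0,0,0,0.8,0.8],[0,0,0,0,0,0.8,0.8],[0,0,0,0,0,0.5,0.8],[0,0,0,0,0,0,0.8]]' | egrep 'eef|contact'
python3 -m inch '[[0,0,0,0,0,0,0.8]]' | egrep 'eef|contact'
```

```text
eef_pos: [559.0, -23.6, 126.3]
eef_pos: [596.5, 49.2, 58.7]
contact_force: [-1.3, -0.1, -2.0]
eef_pos: [598.5, 49.3, 61.4]
contact_force: [0.1, -0.2, -1.9]
```

Settled at 61.4, so there are about 6 mm left.

```bash

python3 -m inch '[[0,0,0,0,0,0.1,0.8],[0,0,0,0,0,0.08,0.8],[0,0,0,0,0,0,0.8]]' | egrep 'eef|contact'
python3 -m inch '[[0,0,0,0,0,0.03,0.8],[0,0,0,0,0,0,0.8]]' | egrep 'eef|contact'
python3 -m inch '[[0,0,0,0,0,0.03,0.8],[0,0,0,0,0,0,0.8]]' | egrep 'eef|contact'
```

```text
eef_pos: [599.9, 49.6, 58.5]
contact_force: [-0.6, 0.3, -2.5]
eef_pos: [599.7, 49.7, 57.6]
contact_force: [-0.1, -0.9, -2.8]
eef_pos: [599.5, 49.7, 56.5]
contact_force: [-0.4, 0.6, -1.6]
```

```bash

python3 -m inch '[[0,0,0,0,0,0.03,0.8],[0,0,0,0,0,0,0.6],[0,0,0,0,0,0,0.45],[0,0,0,0,0,0,0.3],[0,0,0,0,0,-0.5,0.3],[0,0,0,0,0,-1,0.3],[0,0,0,0,0,-1,0.3],[0,0,0,0,0,-0.8,0.3]]' | egrep 'eef|contact|open'
python3 -m inch '[[0,0,0,-0.1225,0.965,0,0.3],[0,0,0,-0.1225,0.965,0,0.3],[0,0,0,-0.1225,0.965,0,0.3],[0,0,0,-0.1225,0.965,0,0.3],[0,0,0,-0.1225,0.965,0,0.3],[0,0,0,-0.1225,0.965,0,0.3],[0,0,0,-0.1225,0.965,0,0.3],[0,0,0,-0.1225,0.965,0,0.3]]' | egrep 'eef'
python3 -m inch '[[0,0,0,-0.1225,0.965,0,0.3],[0,0,0,-0.1225,0.965,0,0.3],[0,0,0,-0.1225,0.965,0,0.3],[0,0,0,-0.1225,0.965,0,0.3],[0,0,0,-0.1225,0.965,0,0.3],[0,0,0,-0.1225,0.965,0,0.3],[0,0,0,-0.1225,0.965,0,0.3],[0,0,0,-0.1225,0.965,0,0.3]]' | egrep 'eef'
python3 -m inch '[[0,0,0,0,0,0,0.3],[0,0,0,0,0,0,0.3]]' | egrep 'eef|clock'
python3 - <<'E'
from look import *
for k in knobs(0): print(k)
for k in knobs(57,"top"): print('disc',k)
E
```

```text
eef_pos: [600.0, 49.7, 140.8]
contact_force: [-0.3, 0.0, 0.2]
opening: 0.7
eef_pos: [575.5, -144.6, 139.4]
eef_pos: [551.4, -337.8, 139.4]
clock: 41.33
eef_pos: [551.4, -337.5, 139.0]
([320, 193], 992, [555.4, -339.1, 47.0], [555.0, -339.3, 44.9])
([343, 293], 813, [456.3, -360.3, 46.9], [455.8, -360.8, 44.9])
disc ([354, 166], 126, [642.7, -19.3, 105.7], [643.5, -19.3, 102.4])
disc ([327, 185], 127, [595.9, 49.2, 105.9], [596.3, 48.8, 102.7])
disc ([380, 187], 126, [591.8, -84.7, 105.1], [592.1, -85.9, 101.8])
disc ([207, 207], 72, [536.9, 351.8, 81.7], [535.6, 352.1, 78.7])
```

```bash

python3 -m inch '[[0,0,0,0.12,0.06,0.6,0.3],[0,0,0,0,0,0.9,0.3],[0,0,0,0,0,1,0.3],[0,0,0,0,0,1,0.3],[0,0,0,0,0,0.9,0.3],[0,0,0,0,0,0.7,0.3],[0,0,0,0,0,0.38,0.3],[0,0,0,0,0,0.14,0.3]]' | egrep 'eef|contact|open'
python3 -m inch '[[0,0,0,0,0,0,0.5],[0,0,0,0,0,0,0.8],[0,0,0,0,0,0,0.8],[0,0,0,0,0,0,0.8],[0,0,0,0,0,0,0.8]]' 40 | egrep 'eef|contact|open|grasp'
python3 -m inch '[[0,0,0,0,0,-0.2,0.8],[0,0,0,0,0,-0.6,0.8],[0,0,0,0,0,-1,0.8],[0,0,0,0,0,-1,0.8],[0,0,0,0,0,-1,0.8],[0,0,0,0,0,-0.8,0.8],[0,0,0,0,0,-0.6,0.8],[0,0,0,0,0,0,0.8]]' | egrep 'eef|contact|open|grasp'
```

```text
eef_pos: [553.6, -336.4, -4.6]
contact_force: [-0.1, -0.0, -0.1]
opening: 0.7
eef_pos: [555.2, -338.3, -1.2]
contact_force: [-0.0, 0.9, 3.8]
opening: 0.365
grasp_force: 39.8
eef_pos: [556.2, -339.1, 131.7]
contact_force: [0.4, -1.2, -1.5]
opening: 0.363
grasp_force: 39.8
```

```bash

python3 -m inch '[[0,0,0,-0.088,-0.968,0,0.8],[0,0,0,-0.088,-0.968,0,0.8],[0,0,0,-0.088,-0.968,0,0.8],[0,0,0,-0.088,-0.968,0,0.8],[0,0,0,-0.088,-0.968,0,0.8],[0,0,0,-0.088,-0.968,0,0.8],[0,0,0,-0.088,-0.968,0,0.8],[0,0,0,-0.088,-0.968,0,0.8]]' | egrep 'eef'
python3 -m inch '[[0,0,0,-0.088,-0.968,0,0.8],[0,0,0,-0.088,-0.968,0,0.8],[0,0,0,-0.088,-0.968,0,0.8],[0,0,0,-0.088,-0.968,0,0.8],[0,0,0,-0.088,-0.968,0,0.8],[0,0,0,-0.088,-0.968,0,0.8],[0,0,0,-0.088,-0.968,0,0.8],[0,0,0,0,0,0.5,0.8]]' | egrep 'eef'
python3 -m inch '[[0,0,0,0,0,0.8,0.8],[0,0,0,0,0,0.8,0.8],[0,0,0,0,0,0.5,0.8],[0,0,0,0,0,0.04,0.8],[0,0,0,0,0,0,0.8],[0,0,0,0,0,0,0.8]]' | egrep 'eef|contact'
```

```text
eef_pos: [535.4, -143.2, 126.7]
eef_pos: [520.9, 28.2, 116.0]
eef_pos: [520.7, 24.9, 61.9]
contact_force: [0.6, 0.6, -1.7]
```

```bash

python3 -m inch '[[0,0,0,0,0,0.1,0.8],[0,0,0,0,0,0.08,0.8],[0,0,0,0,0,0,0.8]]' | egrep 'eef|contact'
python3 -m inch '[[0,0,0,0,0,0.03,0.8],[0,0,0,0,0,0,0.8]]' | egrep 'eef|contact'
python3 -m inch '[[0,0,0,0,0,0.03,0.8],[0,0,0,0,0,0,0.8]]' | egrep 'eef|contact'
```

```text
eef_pos: [520.7, 24.9, 57.4]
contact_force: [-0.4, 0.1, -1.9]
eef_pos: [520.6, 24.9, 56.6]
contact_force: [-0.6, -0.1, -1.8]
eef_pos: [520.6, 25.0, 55.7]
contact_force: [-0.6, 0.3, -2.8]
```

```bash

python3 -m inch '[[0,0,0,0,0,0.03,0.8],[0,0,0,0,0,0,0.8]]' | egrep 'eef|contact'
python3 -m inch '[[0,0,0,0,0,0.02,0.8],[0,0,0,0,0,0,0.6],[0,0,0,0,0,0,0.45],[0,0,0,0,0,0,0.3],[0,0,0,0,0,-0.5,0.3],[0,0,0,0,0,-1,0.3],[0,0,0,0,0,-1,0.3],[0,0,0,0,0,-0.8,0.3]]' | egrep 'eef|contact|open'
python3 -m inch '[[0,0,0,-0.17,0.961,0,0.3],[0,0,0,-0.17,0.961,0,0.3],[0,0,0,-0.17,0.961,0,0.3],[0,0,0,-0.17,0.961,0,0.3],[0,0,0,-0.17,0.961,0,0.3],[0,0,0,-0.17,0.961,0,0.3],[0,0,0,-0.17,0.961,0,0.3],[0,0,0,-0.17,0.961,0,0.3]]' | egrep 'eef'
python3 -m inch '[[0,0,0,-0.17,0.961,0,0.3],[0,0,0,-0.17,0.961,0,0.3],[0,0,0,-0.17,0.961,0,0.3],[0,0,0,-0.17,0.961,0,0.3],[0,0,0,-0.17,0.961,0,0.3],[0,0,0,-0.17,0.961,0,0.3],[0,0,0,-0.17,0.961,0,0.3],[0,0,0,-0.17,0.961,0,0.3]]' | egrep 'eef'
python3 -m inch '[[0,0,0,0,0,0,0.3],[0,0,0,0,0,0,0.3]]' | egrep 'eef|clock'
python3 - <<'E'
from look import *
for k in knobs(0): print(k)
for k in knobs(57,"top"): print('disc',k)
E
```

```text
eef_pos: [520.8, 25.2, 55.7]
contact_force: [-2.9, 1.0, 8.1]
eef_pos: [520.7, 24.9, 138.2]
contact_force: [0.1, 0.8, -0.7]
opening: 0.699
eef_pos: [486.7, -168.5, 136.9]
eef_pos: [453.1, -360.8, 136.8]
clock: 47.93
eef_pos: [453.2, -360.5, 136.6]
([319, 197], 992, [454.6, -361.1, 47.0], [454.1, -361.4, 44.9])
disc ([354, 166], 126, [642.6, -19.8, 106.1], [643.1, -19.6, 103.1])
disc ([381, 187], 125, [591.5, -84.9, 105.3], [591.6, -86.4, 102.5])
disc ([343, 197], 127, [565.4, 9.2, 106.4], [565.3, 9.2, 102.9])
disc ([207, 207], 72, [537.7, 351.6, 82.8], [536.9, 351.2, 79.1])
disc ([336, 216], 128, [519.2, 24.7, 106.4], [518.6, 24.2, 102.8])
```

The knob placed third has been knocked from (600,50) to about (569,9), too near the fourth, so I'll mend that after placing the fifth.

```bash

python3 -m inch '[[0,0,0,0.04,0.02,0.6,0.3],[0,0,0,0,0,0.9,0.3],[0,0,0,0,0,1,0.3],[0,0,0,0,0,1,0.3],[0,0,0,0,0,0.9,0.3],[0,0,0,0,0,0.7,0.3],[0,0,0,0,0,0.33,0.3],[0,0,0,0,0,0.1,0.3]]' | egrep 'eef|contact|open'
python3 -m inch '[[0,0,0,0,0,0,0.5],[0,0,0,0,0,0,0.8],[0,0,0,0,0,0,0.8],[0,0,0,0,0,0,0.8],[0,0,0,0,0,0,0.8]]' 40 | egrep 'eef|contact|open|grasp'
python3 -m inch '[[0,0,0,0,0,-0.2,0.8],[0,0,0,0,0,-0.6,0.8],[0,0,0,0,0,-1,0.8],[0,0,0,0,0,-1,0.8],[0,0,0,0,0,-1,0.8],[0,0,0,0,0,-0.8,0.8],[0,0,0,0,0,-0.6,0.8],[0,0,0,0,0,0,0.8]]' | egrep 'eef|contact|open|grasp'
```

```text
eef_pos: [454.0, -358.5, -2.7]
contact_force: [1.3, 0.1, 1.1]
opening: 0.703
eef_pos: [455.4, -360.5, -0.1]
contact_force: [1.1, 1.6, 6.4]
opening: 0.365
grasp_force: 40.1
eef_pos: [456.0, -361.4, 132.2]
contact_force: [0.6, -1.3, -2.1]
opening: 0.365
grasp_force: 39.8
```

```bash

python3 -m inch '[[0,0,0,0.2015,-0.932,0,0.8],[0,0,0,0.2015,-0.932,0,0.8],[0,0,0,0.2015,-0.932,0,0.8],[0,0,0,0.2015,-0.932,0,0.8],[0,0,0,0.2015,-0.932,0,0.8],[0,0,0,0.2015,-0.932,0,0.8],[0,0,0,0.2015,-0.932,0,0.8],[0,0,0,0.2015,-0.932,0,0.8]]' | egrep 'eef'
python3 -m inch '[[0,0,0,0.2015,-0.932,0,0.8],[0,0,0,0.2015,-0.932,0,0.8],[0,0,0,0.2015,-0.932,0,0.8],[0,0,0,0.2015,-0.932,0,0.8],[0,0,0,0.2015,-0.932,0,0.8],[0,0,0,0,0,0.5,0.8],[0,0,0,0,0,0.8,0.8],[0,0,0,0,0,0.8,0.8]]' | egrep 'eef'
python3 -m inch '[[0,0,0,0,0,0.4,0.8],[0,0,0,0,0,0.1,0.8],[0,0,0,0,0,0,0.8],[0,0,0,0,0,0,0.8],[0,0,0,0,0,0.06,0.8],[0,0,0,0,0,0,0.8]]' | egrep 'eef|contact'
```

```text
eef_pos: [493.7, -172.3, 127.7]
eef_pos: [519.2, -56.5, 75.3]
eef_pos: [519.8, -57.2, 62.9]
contact_force: [1.0, -0.2, -1.7]
```

```bash

python3 -m inch '[[0,0,0,0,0,0.1,0.8],[0,0,0,0,0,0.06,0.8],[0,0,0,0,0,0,0.8]]' | egrep 'eef|contact'
python3 -m inch '[[0,0,0,0,0,0.04,0.8],[0,0,0,0,0,0,0.8]]' | egrep 'eef|contact'
python3 -m inch '[[0,0,0,0,0,0.03,0.8],[0,0,0,0,0,0,0.8]]' | egrep 'eef|contact'
```

```text
eef_pos: [519.2, -57.0, 58.1]
contact_force: [-0.1, 0.0, -2.0]
eef_pos: [519.2, -57.0, 57.1]
contact_force: [0.6, 0.2, -1.8]
eef_pos: [519.5, -57.2, 56.9]
contact_force: [-2.3, -1.3, 4.5]
```

```bash

python3 -m inch '[[0,0,0,0,0,0,0.6],[0,0,0,0,0,0,0.45],[0,0,0,0,0,0,0.3],[0,0,0,0,0,0,0.3],[0,0,0,0,0,-0.5,0.3],[0,0,0,0,0,-1,0.3],[0,0,0,0,0,-1,0.3],[0,0,0,0,0,-0.8,0.3]]' | egrep 'eef|contact|open'
python3 -m inch '[[0,0,0,0.647,-0.88,0,0.3],[0,0,0,0.647,-0.88,0,0.3],[0,0,0,0.647,-0.88,0,0.3],[0,0,0,0,0,0,0.3],[0,0,0,0,0,0,0.3],[0,0,0,0,0,0,0.3]]' | egrep 'eef|clock'
python3 - <<'E'
from look import *
for k in knobs(57,"wrist","w8.png"): print(k)
E
```

```text
eef_pos: [519.4, -57.0, 140.3]
contact_force: [0.6, -0.0, 0.3]
opening: 0.7
clock: 53.37
eef_pos: [566.9, 8.9, 138.5]
([365, 98], 512, [646.2, -18.6, 104.2], [646.6, -18.3, 102.8])
([461, 187], 1184, [592.2, -83.5, 103.9], [592.7, -83.2, 102.1])
([316, 225], 589, [566.7, 11.5, 104.1], [566.5, 10.0, 102.5])
([295, 282], 1000, [521.7, 25.5, 103.9], [521.9, 25.7, 102.1])
```

View pics/w8.png

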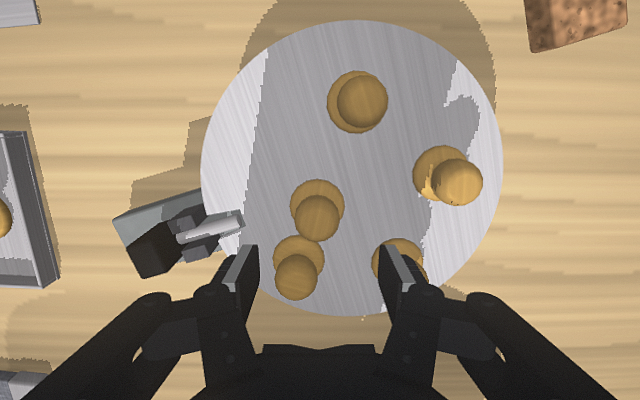

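The displaced knob (head at (316,218), about (567,10)) crowds its neighbour at (297,270). I'll grasp it and put it back.

```bash

python3 -m inch '[[0,0,0,0.03,-0.06,0.6,0.3],[0,0,0,0,0,0.9,0.3],[0,0,0,0,0,0.9,0.3],[0,0,0,0,0,0.6,0.3],[0,0,0,0,0,0.26,0.3],[0,0,0,0,0,0.06,0.3],[0,0,0,0,0,0,0.3]]' | egrep 'eef|contact|open'
python3 -m inch '[[0,0,0,0,0,0,0.5],[0,0,0,0,0,0,0.8],[0,0,0,0,0,0,0.8],[0,0,0,0,0,0,0.8],[0,0,0,0,0,0,0.8]]' 40 | egrep 'eef|contact|open|grasp'
python3 -m inch '[[0,0,0,0,0,-0.2,0.8],[0,0,0,0,0,-0.4,0.8],[0,0,0,0,0,-0.2,0.8],[0,0,0,0.5,-0.6,0,0.8],[0,0,0,0.5,-0.6,0,0.8],[0,0,0,0.36,-0.4,0,0.8],[0,0,0,0,0,0,0.8],[0,0,0,0,0,0,0.8]]' | egrep 'eef|contact|open|grasp'
```

```text
eef_pos: [568.1, 10.1, 56.0]
contact_force: [-0.2, 0.1, 0.3]
opening: 0.699
eef_pos: [569.1, 10.5, 57.1]
contact_force: [-0.5, -1.8, 7.8]
opening: 0.365
grasp_force: 39.3
eef_pos: [602.3, 51.1, 76.0]
contact_force: [-1.1, 0.6, -1.9]
opening: 0.363
grasp_force: 39.9
```

```bash

python3 -m inch '[[0,0,0,0,0,0.2,0.8],[0,0,0,0,0,0.25,0.8],[0,0,0,0,0,0.13,0.8],[0,0,0,0,0,0,0.8],[0,0,0,0,0,0,0.8]]' | egrep 'eef|contact'
python3 -m inch '[[0,0,0,0,0,0.05,0.8],[0,0,0,0,0,0,0.8]]' | egrep 'eef|contact'
python3 -m inch '[[0,0,0,0,0,0.03,0.8],[0,0,0,0,0,0,0.8]]' | egrep 'eef|contact'
```

```text
eef_pos: [601.7, 50.3, 60.9]
contact_force: [0.6, -0.1, -1.4]
eef_pos: [602.2, 50.6, 60.1]
contact_force: [-0.2, -0.3, -2.4]
eef_pos: [602.3, 50.7, 59.5]
contact_force: [-0.9, -0.1, -1.8]
```

```bash

python3 -m inch '[[0,0,0,0,0,0.05,0.8],[0,0,0,0,0,0,0.8]]' | egrep 'eef|contact'
python3 -m inch '[[0,0,0,0,0,0.03,0.8],[0,0,0,0,0,0,0.8]]' | egrep 'eef|contact'
python3 -m inch '[[0,0,0,0,0,0.02,0.8],[0,0,0,0,0,0,0.8]]' | egrep 'eef|contact'
```

```text
eef_pos: [602.1, 50.7, 58.1]
contact_force: [-0.9, 0.7, -2.0]
eef_pos: [602.2, 50.7, 57.3]
contact_force: [-0.7, -0.2, -1.3]
eef_pos: [602.5, 50.6, 57.2]
contact_force: [-0.2, -1.5, 1.5]
```

Down. I'll release, back well away and check everything.

```bash

python3 -m inch '[[0,0,0,0,0,0,0.6],[0,0,0,0,0,0,0.45],[0,0,0,0,0,0,0.3],[0,0,0,0,0,0,0.3],[0,0,0,0,0,-0.5,0.3],[0,0,0,0,0,-1,0.3],[0,0,0,0,0,-1,0.3],[0,0,0,0,0,-1,0.3]]' | egrep 'eef|contact|open'
python3 -m inch '[[0,0,0,0,0,-0.5,0.3],[0,0,0,-0.8,0.4,-0.5,0.3],[0,0,0,-0.9,0.4,-0.5,0.3],[0,0,0,-0.9,0.4,0,0.3],[0,0,0,-0.9,0.4,0,0.3],[0,0,0,-0.7,0.4,0,0.3],[0,0,0,0,0,0,0.3],[0,0,0,0,0,0,0.3]]' | egrep 'eef|clock'
python3 - <<'E'
from look import *
K_=[np.array(k[2]) for k in knobs(57,"wrist","w9.png")]
for k in K_: print(k, "r",np.hypot(*(k[:2]-C)).round(0), "nn",sorted(np.hypot(*(k[:2]-j[:2])).round(0) for j in K_)[1:2])
t=grab_frame("top"); save(t,"top3.png")
for k in knobs(57,"top"): print('top',k)
E
```

```text
eef_pos: [602.1, 50.7, 146.1]
contact_force: [0.2, 0.9, -1.0]
opening: 0.701
clock: 57.67
eef_pos: [496.9, 0.1, 182.4]
[637.9 -18.5 104.4] r 59.0 nn [np.float64(85.0)]
[600.1  58.1 104.3] r 79.0 nn [np.float64(85.0)]
[590.7 -89.  104. ] r 72.0 nn [np.float64(84.0)]
[521.   21.3 104.2] r 70.0 nn [np.float64(6.0)]
[516.9  26.2 104.4] r 76.0 nn [np.float64(6.0)]
[511.9 -59.1 103.4] r 79.0 nn [np.float64(81.0)]
top ([354, 166], 124, [642.8, -19.8, 106.3], [642.9, -19.6, 102.6])
top ([326, 184], 124, [598.4, 49.3, 106.0], [599.0, 49.3, 102.7])
top ([381, 187], 124, [591.5, -84.9, 105.6], [590.9, -86.6, 102.5])
top ([207, 207], 76, [536.4, 352.2, 82.2], [536.2, 351.8, 79.0])
```

View pics/w9.png

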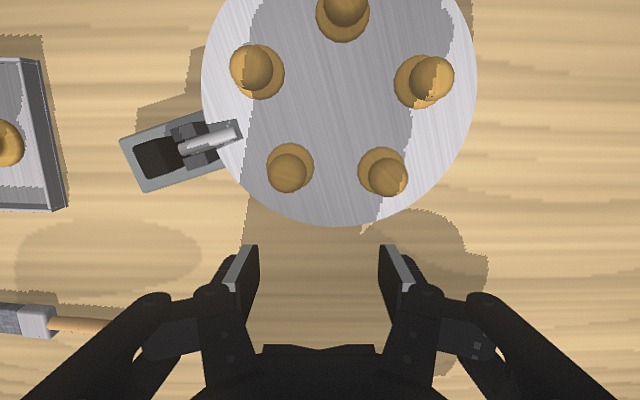

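The view shows all five brass knobs upright and well spaced on the locked disc, with the bolt home at (225,133), the tall knob in the tray at the left, and nothing touching. I'm handing in.

```bash
python3 -c "
from rig import r
print(r.sign_off())"
```

```text
the job is handed in; nothing more can be done
None
```

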